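# Trip test and lock-up of the test port

## Task

Do the evening check of the test port: press the test button in the open pine box so that its lever drops, let the button come back up, and lift the lever back until it stays up; then shut the lid fully and turn the brass turnbutton squarely across it to secure it. Also stand every tipped filter cartridge upright, nipple up, in the lane beside the box, so that all the cartridges end up standing in the lane. Leave the regulator, pipe stub, gauge and knob where they are.

Things in the scene. Friction and masses are not known exactly. Their poses are not given: they have to be found in the camera images.
- box: Fixed open-topped pine test-port box, 150 (x) x 190 (y) x 80 mm high, walls 10 mm, steel deck inside 24 mm above the counter. Origin: centre of its underside; front faces its -x. A 24 x 24 mm post, 92 mm high, before the front (x = -93 mm) bears the turnbutton. On the deck: the button in a black housing (44 x 36 mm, top at 50 mm) at y = +40 mm, the lever at y = -30 mm.
- lid (a joint): Pine lid, 150 x 190 x 12 mm, hinged along the box's far (+x) rim, axis along the box's y. 0 = shut flat on the box, grows as it opens, stop at 2.0 rad; starts open, leaning back a little past upright. Stiff hinge: it stays where it is left; moving it takes about 1 to 3 N at its free edge, so it must be pushed all the way down.
- lid_hinge (a point): Middle of the lid's hinge line (75 mm behind the box's centre, 80 mm above the counter), at the lid's underside.
- lid_edge (a point): Middle of the lid's free edge on its outer face (the top face when shut), 150 mm from the hinge line.
- latch (a joint): Brass turnbutton, a flat bar 70 x 16 x 6 mm on the post before the box, turning about a vertical axis. 0 = bar along the front edge, clear of the lid; grows anticlockwise from above; 1.57 = square across the lid's edge, securing it (17 mm overlap, 2 mm above the shut lid). Stops at -0.3 and 1.65; stays where left (friction 0.04 N m). Turned in while the lid is open, it blocks the lid.
- latch_grip (a point): On the turnbutton's axis, in the middle of the upright thumb fin that runs along the bar: fin 30 mm long, 10 mm thick, 20 mm high above the bar. This point is 110.5 mm above the counter, the fin's top 120.5 mm, the bar's top 100.5 mm.
- lever (a joint): Trip lever on the box's deck, hinged about the box's y. 0 = set: standing up, leaning 0.21 rad past upright towards the box's +x against a stop, where its weight holds it. Grows as its top swings towards -x (the robot); 1.26 = dropped, on the lower stop, 1.05 rad from upright. Let go, it falls to whichever side of upright (0.21) it is on.
- lever_tip (a point): Centre of the lever's black grip, a bar 14 mm across along y and 14 mm in diameter, 34 mm from the pivot; 120 g in all.
- lever_pivot (a point): Point of the lever's hinge axis in line with the grip, 38 mm above the counter.
- button (a joint): Grey round test button, 24 mm across, sliding down: 0 = out, 8 mm = fully in. Spring: 1 N to start, about 4.5 N plus up to 1 N for the lever when fully in; pressed 5 mm or more it tips the lever past upright, and the lever drops. Springs back when let go.
- button_top (a point): Centre of the button's top face, 66.5 mm above the counter when out.
- lane: Lane for the filter cartridges: a fixed flat grey strip lying on the counter, 140 (x) x 500 (y) mm, its top 4 mm above the counter, open along both sides, with a stop across each end (5 mm thick, 10 mm above the counter). Origin at the centre of its underside, y along its length.
- cart1: Inline gas filter cartridge lying on its side in the lane: square aluminium body 32 x 32 x 60 mm, black rubber band at the base end, brass nipple (14 mm across, 12 mm long) at the top end; about 160 g. Origin in the middle of the square body (30 mm from the base face); its x axis points out through the nipple: upright when x points up. May be absent (None).
- cart2: Inline gas filter cartridge lying on its side in the lane: square aluminium body 32 x 32 x 60 mm, black rubber band at the base end, brass nipple (14 mm across, 12 mm long) at the top end; about 160 g. Origin in the middle of the square body (30 mm from the base face); its x axis points out through the nipple: upright when x points up. May be absent (None).
- cart3: Inline gas filter cartridge lying on its side in the lane: square aluminium body 32 x 32 x 60 mm, black rubber band at the base end, brass nipple (14 mm across, 12 mm long) at the top end; about 160 g. Origin in the middle of the square body (30 mm from the base face); its x axis points out through the nipple: upright when x points up. May be absent (None).
- cart4: Inline gas filter cartridge lying on its side in the lane: square aluminium body 32 x 32 x 60 mm, black rubber band at the base end, brass nipple (14 mm across, 12 mm long) at the top end; about 160 g. Origin in the middle of the square body (30 mm from the base face); its x axis points out through the nipple: upright when x points up. May be absent (None).
- cart_up: A fifth filter cartridge of the same make that already stands upright in the lane at the start. Origin in the middle of the square body (30 mm above its base); its z axis points out through the nipple.
- regulator: Faded red gas regulator, 64 mm across, 48 mm high, with a brass stub to each side (116 mm over the stubs). Bystander, loose; origin at the centre of its underside. Leave alone.
- pipe_stub: Copper pipe stub standing on its collar, 42 mm across, 60 mm high. Bystander, loose; origin at the centre of its underside. Leave alone.
- gauge: Steel pressure gauge lying face up, 66 mm across, 22 mm high, brass stem along its x. Bystander, loose; origin at the centre of its underside. Leave alone.
- knob: Black bakelite knob, 44 mm across, 27 mm high. Bystander, loose; origin at the centre of its underside. Leave alone.
There are look-alikes about, which are no part of the job. Leave any pink or red look-alike of the cart1 alone.

How it is judged:
By the outcome, as a careful person would: the job done as asked, in the order asked, and still so for the second after the job is handed in, with the robot touching nothing.
Of cart1, cart2, cart3, cart4 only 2 to 4 are there at a start; the rules pass over those that are not, and their reading is None.
At some moment in a run one of cart1, cart2, cart3, cart4, cart_up may be knocked a few centimetres aside while the robot is not near it.
Once in a run the grip may slacken for a moment while it holds something.
It also fails if it takes over 210 s, if anything falls off the work surface, if the arm or the gripper's body presses on something with over 40 N, if the wrist force passes 120 N, or if a joint passes its speed limit or range.

## Robot

A 6-joint arm with a two-finger parallel gripper is mounted at the origin on the work surface. World frame = base frame: x ahead of the robot, y to its left, z up, the work surface at z = 0. Lengths are in mm, angles in degrees, forces in N, time in s.
With the tool pointing down it reaches from about 300 to 850 mm from the base axis. Payload 4.2 kg.
Tool frame: the origin (TCP) lies midway between the tips of the shut fingers; the grasp point (between the pads) lies 19 mm behind it; z points along the fingers, y is the line along which they close (so a half turn about z gives the same grasp; the last joint's range is limited). The gripper opens to 91 mm and grips with 3 to 60 N. Pads are 32 mm wide; open, the fingers measure 118 mm over their backs; the gripper's body (76 mm by 178 mm) begins 60 mm behind the grasp point.
Start: joints at [-71.906, 18.312, 89.639, -0, 72.044, -1.146], TCP at [189.481, -542.902, 192.076] pointing down, gripper open.
Joint ranges: [-177.97, 177.97], [-48.28, 115.42], [12.27, 149.76], [-77.06, 257.06], [2.81, 150.46], [-146.56, 146.56]. Speed limits (degrees/s): [147.25, 147.25, 180, 180, 180, 180].

## Interface

Orientations are given as [roll, pitch, yaw] about the fixed x, y, z axes, in that order (R = Rz(yaw) Ry(pitch) Rx(roll)).
In Python, from workcell import state, grab_frame, camera_model, workorder gives the robot as it stands.
- The arm moves only by the tool carry_out, never from a script. Its argument "commands" is a list of rows, each a list of 7 numbers: the turn, a rotation vector about the tool's x, y, z in degrees, then the shift along the tool's x, y, z in mm, then the opening, from -1 (shut) to 1 (fully open). In form: [[ax, ay, az, dx, dy, dz, hand], ...]. A call has 1 to 20 rows; each row is the pose to reach, as a shift and turn from the pose commanded when the call began, along the tool's axes at that moment; what a row does not reach only later rows make up. A row lasts 1/10 s, in which the tool goes at most 50 mm and 8.59 degrees, less where a joint would pass 70% of its speed; a pose out of reach is approached as far as the arm can. A call with a gripper value outside its range is refused whole. The fingers move at their own pace and stop on an object; "force" is the grip in N (left out, the last holds). Time passes only in rows, so rows that repeat a pose let the fingers close. It gives the time, the measured TCP pose, the force, the opening and the grip force at its end, in the units of the state.
- state(): the state, without advancing time (a new reading comes with each control period).
- grab_frame(name): name is "scene" or "top" or "wrist"; returns the picture (400x640x3 uint8, red, green, blue); there is no depth.
- camera_model(name): a dict with "fx", "fy", "cx", "cy" (pixels), "origin" and "rotation" of the camera in the world; the wrist camera has in their place "mount" (4x4, takes a point from camera to tool coordinates, whose origin is the TCP and whose axes are the flange's). Camera axes: x right, y up, looking along -z (the intrinsics and any distortion apply to the point x, -y, -z); pixel columns grow to the right and rows downward; lengths in mm; the calibration is good to about 2 mm. A picture is of the moment at which its call begins: read the wrist's pose just before it. camera_model takes no time and is no camera call.
- workorder.job_done(): hands the job in; it is judged then, once.
The state is a dict: "time_s": time; "qpos": joint angles; "qvel": joint speeds; "effort": joint torques, N m; "ee_pos": TCP position; "ee_rot": TCP orientation; "force": force on the tool from outside, world axes, zero at the start; "torque": the same for the moment, N m; "gripper_width": finger opening in mm; "gripper_force": force on a finger pad.
Only numpy, scipy, OpenCV 4.12 (cv2) and the standard library are available. Lean on these libraries where they do the work, as an engineer would, in place of code of your own. Each camera call takes 0.05 s, during which the arm holds its last target. There are 200 camera calls.

## Working session

There is one attempt and no reset: what is moved stays moved. The work goes in short steps, Python scripts to look and compute and a tool call to move; the robot and the scene stay as the last step left them, time stands still between calls to the robot, and variables do not carry over. Pictures are saved under pics/ and viewed, at most 14 in all, crops included, and the job is handed in when it is done.

Besides the shell and the picture viewer there is one more tool, called after "Call:" as name([rows], argument=value, ...), one row to a line, values as JSON. carry_out: Moves the arm, as the interface text tells. Its arguments: {"type":"object","properties":{"commands":{"type":"array"},"force":{"type":"number"}},"required":["commands"]}

```bash
ls; mkdir -p pics; python3 - <<'E'
from workcell import state, grab_frame, camera_model
import cv2
for n in ("scene","top"):
    im=grab_frame(n); cv2.imwrite(f"pics/{n}0.png",im[:,:,::-1])
    print(n,camera_model(n))
print(camera_model("wrist")); print(state())
E
```

```text
pics
scene {'fx': 442.3283079433677, 'fy': 442.3283079433677, 'cx': 321.4132190941339, 'cy': 199.2057758439446, 'origin': array([1152.03598406,  743.63698028, 1122.41667675]), 'rotation': array([ 45.92514436,  -0.27590312, 143.99431583])}
top {'fx': 446.49697440277936, 'fy': 446.49697440277936, 'cx': 328.2200385189458, 'cy': 196.28594776582756, 'origin': array([ 407.09296981, -101.42733553, 1270.3768715 ]), 'rotation': array([ 6.01254696e+00,  7.70600565e-02, -8.98167426e+01])}
{'fx': 286.2863183629354, 'fy': 286.2863183629354, 'cx': 319.58620232380434, 'cy': 200.79369796337272, 'mount': array([[ 8.23666296e-04,  9.58452943e-01,  2.85249501e-01,
         8.13807016e+01],
       [ 9.99999414e-01, -9.89648047e-04,  4.37740535e-04,
         8.44896387e-01],
       [ 7.01850315e-04,  2.85248973e-01, -9.58453197e-01,
        -1.92654638e+02],
       [ 0.00000000e+00,  0.00000000e+00,  0.00000000e+00,
         1.00000000e+00]])}
{'time_s': 0.1, 'qpos': array([-7.19064489e+01,  1.83489971e+01,  8.96975369e+01, -9.21868875e-04,
        7.20449167e+01, -1.14612230e+00]), 'qvel': array([ 0.02514318, -0.07448468, -0.14680574, -0.00367408, -0.04693058,
        0.03100192]), 'effort': array([-5.47823674e-04, -4.13333845e+01, -2.32510239e+01,  7.27976183e-02,
        4.21557063e-02, -5.80394544e-05]), 'ee_pos': array([ 189.32018007, -542.43553333,  191.30690564]), 'ee_rot': array([-1.79908550e+02, -9.52880109e-04,  1.92399575e+01]), 'force': array([ 0.21760016,  0.21924296, -0.65399286]), 'torque': array([ 0.0047123 ,  0.03870528, -0.01957427]), 'gripper_force': 0.0, 'gripper_width': 91.06364054669564}
```

View pics/top0.png

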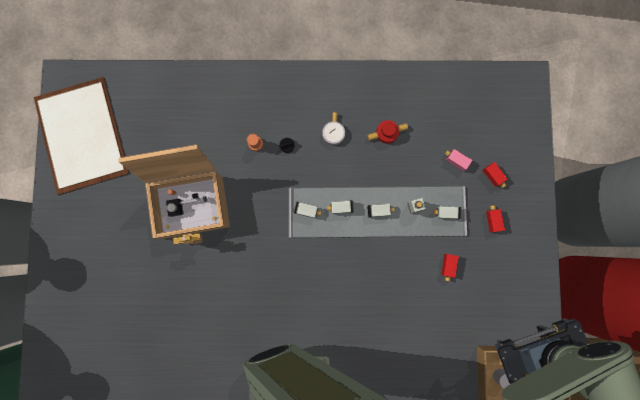

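View pics/scene0.png

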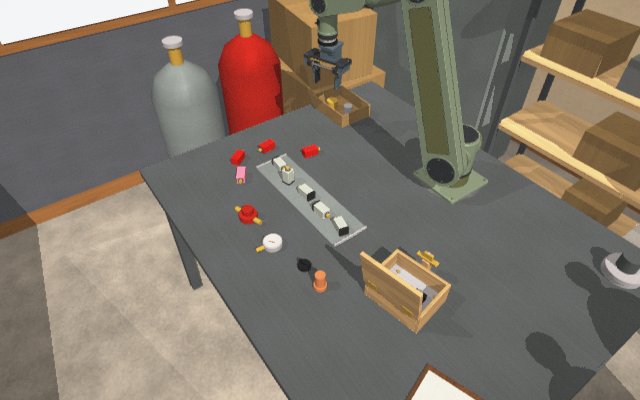

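Pictures: the top view shows the open box at about (187,205), with the turnbutton at (187,239). The lane holds four lying cartridges at (307,210), (341,207), (380,210) and (448,212), and one standing at (418,205). The look-alikes are pink (460,160) and red (496,174), (496,220), (451,266), all outside the lane. The bystanders are at (255,142), (287,145), (334,131) and (388,131). I choose the four off-white ones in the lane.

```bash
cat > h.py <<'E'
import numpy as np, cv2
from scipy.spatial.transform import Rotation as Ro
from workcell import state, grab_frame, camera_model
def cam(name, s=None):
    m=camera_model(name); K=(m['fx'],m['fy'],m['cx'],m['cy'])
    if name=='wrist':
        s=s or state(); R=Ro.from_euler('xyz',s['ee_rot'],degrees=True).as_matrix()
        M=m['mount']; return K,R@M[:3,:3],R@M[:3,3]+s['ee_pos'],m
    return K,Ro.from_euler('xyz',m['rotation'],degrees=True).as_matrix(),np.array(m['origin']),m
def ray(c,u,v):
    K,R,o,_=c; d=R@np.array([(u-K[2])/K[0],-(v-K[3])/K[1],-1]); return o,d/np.linalg.norm(d)
def on_z(c,u,v,z):
    o,d=ray(c,u,v); return o+d*(z-o[2])/d[2]
def tri(*obs):
    A=np.zeros((3,3));b=np.zeros(3);L=[]
    for c,u,v in obs:
        o,d=ray(c,u,v);P=np.eye(3)-np.outer(d,d);A+=P;b+=P@o;L.append((o,P))
    x=np.linalg.solve(A,b); return x,[round(float(np.linalg.norm(P@(x-o))),1) for o,P in L]
def proj(c,p):
    K,R,o,_=c; q=R.T@(np.array(p)-o); return K[2]+K[0]*q[0]/-q[2], K[3]-K[1]*q[1]/-q[2]
def snap(name,f):
    s=state(); im=grab_frame(name); cv2.imwrite(f,im[:,:,::-1]); return cam(name,s),im
def goal(p,rpy):
    "rotvec/shift in tool axes from the present pose to the goal"
    s=state(); R=Ro.from_euler('xyz',s['ee_rot'],degrees=True)
    print('turn',(R.inv()*Ro.from_euler('xyz',rpy,degrees=True)).as_rotvec(degrees=True).round(2),'shift',R.inv().apply(np.array(p)-s['ee_pos']).round(1))
E
python3 - <<'E'
from h import *
np.set_printoptions(suppress=True,precision=1)
t=cam('top');s=cam('scene')
print(t[3].keys())
for n,u,v,z in [('c_a',307,210,20),('c_b',341,207,20),('c_c',380,210,20),('up',418,205,64),('c_d',448,212,20),('lane1',290,212,4),('lane2',466,212,4),('latch',187,239,110),('boxFL',153,236,80),('boxFR',228,229,80),('lidTL',122,160,220),('lidTR',200,148,220)]: print(n,on_z(t,u,v,z))
E
```

```text
dict_keys(['fx', 'fy', 'cx', 'cy', 'origin', 'rotation'])
c_a [499.9 -39.9  20. ]
c_b [ 508.6 -135.3   20. ]
c_c [ 500.5 -244.8   20. ]
up [ 511.1 -342.8   64. ]
c_d [ 495.5 -435.4   20. ]
lane1 [495.2   9.2   4. ]
lane2 [ 496.8 -490.8    4. ]
latch [417.  265.7 110. ]
boxFL [424.9 365.8  80. ]
boxFR [444.1 167.   80. ]
lidTL [603.3 393.  220. ]
lidTR [633.  207.6 220. ]
```

Call:
carry_out([
  [0, 0, 19.2, 450, -163, -5, 1],
  [0, 0, 19.2, 450, -163, -5, 1],
  [0, 0, 19.2, 450, -163, -5, 1],
  [0, 0, 19.2, 450, -163, -5, 1],
  [0, 0, 19.2, 450, -163, -5, 1],
  [0, 0, 19.2, 450, -163, -5, 1],
  [0, 0, 19.2, 450, -163, -5, 1],
  [0, 0, 19.2, 450, -163, -5, 1],
  [0, 0, 19.2, 450, -163, -5, 1],
  [0, 0, 19.2, 450, -163, -5, 1],
  [0, 0, 19.2, 450, -163, -5, 1],
  [0, 0, 19.2, 450, -163, -5, 1],
  [0, 0, 19.2, 450, -163, -5, 1],
])

```text
time_s: 1.4
ee_pos: [559.7, -241.3, 196.7]
ee_rot: [180.0, 0.1, -0.0]
force: [-0.8, -1.0, -0.8]
gripper_width: 91.2
gripper_force: 0.0
```

```bash
python3 - <<'E'
from h import *
np.set_printoptions(suppress=True,precision=1)
c,im=snap('wrist','pics/w1.png'); s=state(); print(s['ee_pos'],s['ee_rot'],s['time_s'],c[2])
for y in (-40,-135,-245,-343,-435): print(proj(c,(500,y,20)))
E
```

```text
[ 559.6 -241.6  196.9] [180.   0.  -0.] 1.45 [ 641.5 -241.9  389.3]
(np.float64(173.07089738677269), np.float64(222.2569039625797))
(np.float64(242.02499809025676), np.float64(222.31640429959612))
(np.float64(321.8766131278412), np.float64(222.3853080770012))
(np.float64(393.0262064103382), np.float64(222.4467028995817))
(np.float64(459.8274758632326), np.float64(222.5043455633975))
```

View pics/w1.png

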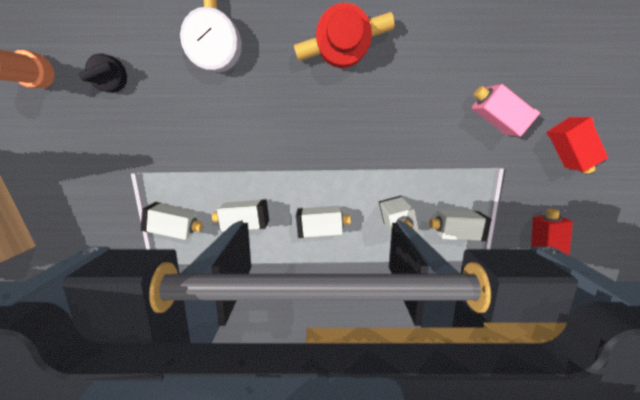

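Wrist view: the lying cartridges are a (172,221), b (243,215), c (321,222) and d (462,225), and the standing one is at (400,213). The pink and red look-alikes are outside the lane. Next I look at the box.

Call:
carry_out([
  [0, 0, 0, -20, 0, -70, 1],
  [0, 0, 0, -40, -511, -70, 1],
  [0, 0, 0, -40, -511, -70, 1],
  [0, 0, 0, -40, -511, -70, 1],
  [0, 0, 0, -40, -511, -70, 1],
  [0, 0, 0, -40, -511, -70, 1],
  [0, 0, 0, -40, -511, -70, 1],
  [0, 0, 0, -40, -511, -70, 1],
  [0, 0, 0, -40, -511, -70, 1],
  [0, 0, 0, -40, -511, -70, 1],
  [0, 0, 0, -40, -511, -70, 1],
  [0, 0, 0, -40, -511, -70, 1],
  [0, 0, 0, -40, -511, -70, 1],
  [0, 0, 0, -40, -511, -70, 1],
  [0, 0, 0, -40, -511, -70, 1],
  [0, 0, 0, -40, -511, -70, 1],
])

```text
time_s: 3.05
ee_pos: [520.6, 268.5, 267.2]
ee_rot: [180.0, -0.0, -0.1]
force: [0.4, 0.4, 0.1]
gripper_width: 91.4
gripper_force: 0.0
```

```bash
python3 - <<'E'
from h import *
import pickle
np.set_printoptions(suppress=True,precision=1)
c,im=snap('wrist','pics/w2.png'); s=state(); print(s['ee_pos'],s['ee_rot'],c[2]); pickle.dump(c,open('w2.pkl','wb'))
E
```

```text
[520.6 268.7 267.2] [180.   -0.   -0.1] [602.2 267.8 459.9]
```

View pics/w2.png

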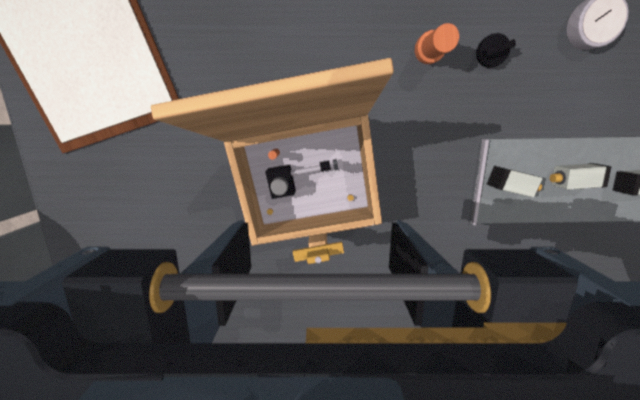

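Wrist view 2: the rim front corners are at about (249,243) and (381,222), the button at (279,186), the lever at (326,166) and the turnbutton at (318,253). I'll take a second viewpoint and make zoomed crops of both.

Call:
carry_out([
  [0, 0, 0, 0, 110, 0, 1],
  [0, 0, 0, 0, 110, 0, 1],
  [0, 0, 0, 0, 110, 0, 1],
  [0, 0, 0, 0, 110, 0, 1],
  [0, 0, 0, 0, 110, 0, 1],
])

```text
time_s: 3.6
ee_pos: [520.5, 160.7, 267.2]
ee_rot: [-179.9, -0.0, -0.0]
force: [-0.2, -0.1, 0.3]
gripper_width: 91.2
gripper_force: 0.0
```

```bash
python3 - <<'E'
from h import *
import pickle
np.set_printoptions(suppress=True,precision=1)
c,im=snap('wrist','pics/w3.png'); s=state(); print(s['ee_pos'],s['ee_rot'],c[2]); pickle.dump(c,open('w3.pkl','wb'))
a=cv2.imread('pics/w2.png')[115:265,225:390]
print(proj(c,(500,270,60)),proj(c,(420,270,110)))
u,v=proj(c,(490,270,80)); u=int(u)-82; print('x0',u)
b=cv2.imread('pics/w3.png')[115:265,u:u+165]
r=lambda x:cv2.resize(x,None,fx=4,fy=4,interpolation=cv2.INTER_CUBIC)
cv2.imwrite('pics/w2z.png',r(a));cv2.imwrite('pics/w3z.png',r(b))
E
```

```text
[520.5 161.1 267.1] [-180.    -0.     0.1] [602.1 159.8 459.9]
(np.float64(243.52766499021453), np.float64(189.5062560497853)) (np.float64(238.4900240463374), np.float64(255.96753333035815))
x0 158
```

View pics/w2z.png

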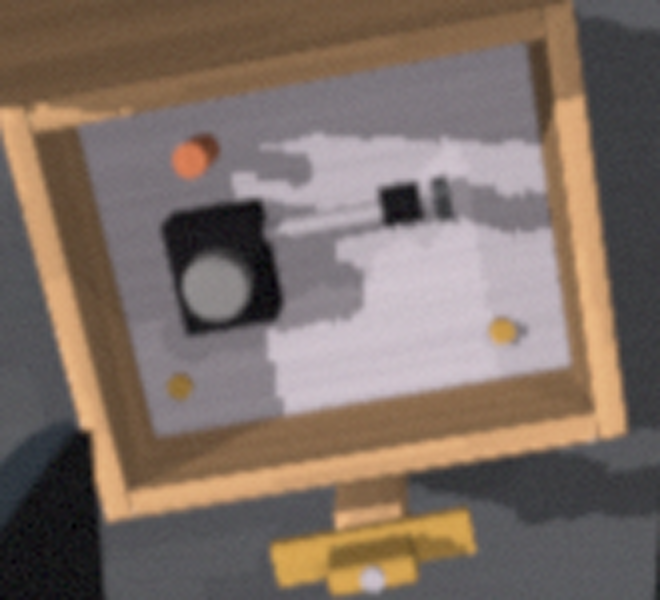

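View pics/w3z.png

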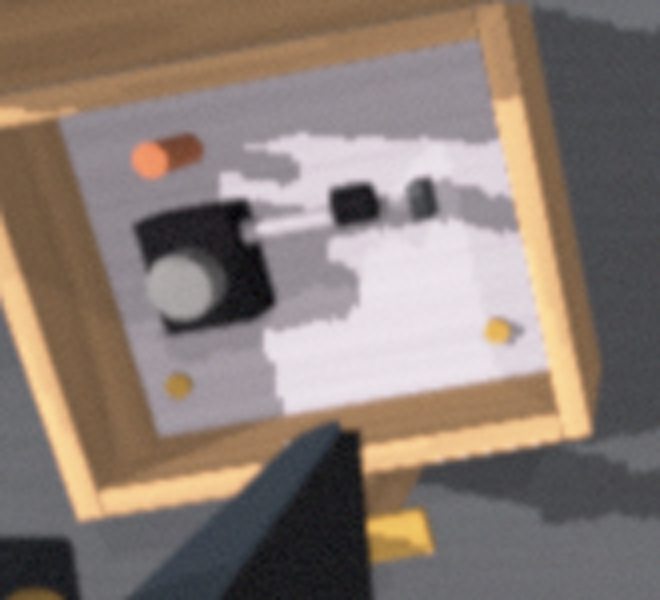

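Crops: the button is at (216,287) in w2z and (181,286) in w3z; the lever grip is at (401,203) and (354,203). The rim front corners are at (105,520)/(625,432) and (82,520)/(590,435).

```bash
cat > box.py <<'E'
from h import *
import pickle
np.set_printoptions(suppress=True,precision=1)
a=pickle.load(open('w2.pkl','rb'));b=pickle.load(open('w3.pkl','rb'))
A=lambda u,v:(a,225+u/4,115+v/4)
B=lambda u,v:(b,158+u/4,115+v/4)
E
python3 - <<'E'
from box import *
for n,p,q in [('FL',(105,520),(82,520)),('FR',(625,432),(590,435)),('but',(216,287),(181,286)),('grip',(401,203),(354,203))]:
    print(n,tri(A(*p),B(*q)))
FL=on_z(*A(105,520),80);FR=on_z(*A(625,432),80);BR=on_z(*A(572,8),80)
print(FL,FR,BR,'dFLFR',np.linalg.norm(FL-FR),'dFRBR',np.linalg.norm(BR-FR),'yaw',np.degrees(np.arctan2(-(FL-FR)[0],(FL-FR)[1])),np.degrees(np.arctan2((BR-FR)[1],(BR-FR)[0])))
yaw=np.arctan2(-(FL-FR)[0],(FL-FR)[1])
R=np.array([[np.cos(yaw),-np.sin(yaw)],[np.sin(yaw),np.cos(yaw)]])
O=(FL+FR)[:2]/2+R@[75,0]; print('O',O)
for n,p in dict(button=(0,40),lever=(0,-30),latch=(-93,0)).items(): print(n,O+R@p)
print('but66.5',on_z(*A(216,287),66.5),'grip71',on_z(*A(401,203),74))
for p in [(272,545),(285,587),(475,515),(475,550)]: print('bar',on_z(*A(*p),100.5))
print('fin',on_z(*A(372,545),120.5),on_z(*A(372,575),110))
# local coords
for p in [on_z(*A(216,287),66.5),on_z(*A(401,203),74)]: print('local',R.T@(p[:2]-O))
E
```

```text
FL (array([418.6, 369.1,  72.7]), [0.2, 0.2])
FR (array([455.3, 180.3,  79.2]), [0.5, 0.5])
but (array([505.5, 325.5,  64.9]), [0.1, 0.1])
grip (array([536.5, 260.2,  71.9]), [0.1, 0.1])
[422.3 367.2  80. ] [456.2 180.6  80. ] [600.4 206.2  80. ] dFLFR 189.6608936815034 dFRBR 146.45387167369924 yaw 10.306718071818466 10.063561604638405
O [513.  287.3]
button [505.9 326.7]
lever [518.4 257.8]
latch [421.5 270.7]
but66.5 [505.9 325.3  66.5] grip71 [536.9 260.2  74. ]
bar [422.5 304.8 100.5]
bar [406.3 300.7 100.5]
bar [433.7 234.9 100.5]
bar [420.5 234.6 100.5]
fin [432.5 270.1 120.5] [416.  270.2 110. ]
local [-0.3 38.6]
local [ 18.7 -30.9]
```

```bash
python3 - <<'E'
from box import *
t=cam('top'); 
print(tri((a,155,107),(t,122,160)),tri((a,390,62),(t,200,148)))
yaw=np.radians(10.2);R=np.array([[np.cos(yaw),-np.sin(yaw)],[np.sin(yaw),np.cos(yaw)]]);O=np.array([513,287.3])
for p in [tri((a,155,107),(t,122,160))[0],tri((a,390,62),(t,200,148))[0]]: print(R.T@(p[:2]-O),p[2])
goal((505.9,325.5,267),(180,0,10.2))
E
```

```text
(array([607.9, 404. , 204.1]), [3.5, 3.5]) (array([639.8, 211.4, 206.5]), [3.8, 3.8])
[114.1  98. ] 204.06817698593073
[111.3 -97.1] 206.450362059968
turn [ -0.   -0.  -10.1] shift [ -14.4 -164.4    0.2]
```

Call:
carry_out([
  [0, 0, -10.2, -14.6, -164.5, 0, -1],
  [0, 0, -10.2, -14.6, -164.5, 0, -1],
  [0, 0, -10.2, -14.6, -164.5, 0, -1],
  [0, 0, -10.2, -14.6, -164.5, 0, -1],
  [0, 0, -10.2, -14.6, -164.5, 0, -1],
  [0, 0, -10.2, -14.6, -164.5, 100, -1],
  [0, 0, -10.2, -14.6, -164.5, 100, -1],
  [0, 0, -10.2, -14.6, -164.5, 150, -1],
  [0, 0, -10.2, -14.6, -164.5, 170, -1],
  [0, 0, -10.2, -14.6, -164.5, 182, -1],
  [0, 0, -10.2, -14.6, -164.5, 182, -1],
  [0, 0, -10.2, -14.6, -164.5, 182, -1],
])

```text
time_s: 4.85
ee_pos: [506.8, 324.9, 86.5]
ee_rot: [-180.0, -0.1, 10.2]
force: [-0.4, 0.1, 0.7]
gripper_width: 0.7
gripper_force: 0.0
```

Call:
carry_out([
  [0, 0, 0, 0, 0, 10, -1],
  [0, 0, 0, 0, 0, 17, -1],
  [0, 0, 0, 0, 0, 20, -1],
  [0, 0, 0, 0, 0, 23, -1],
  [0, 0, 0, 0, 0, 25.5, -1],
  [0, 0, 0, 0, 0, 26.5, -1],
  [0, 0, 0, 0, 0, 26.5, -1],
  [0, 0, 0, 0, 0, 26.5, -1],
])

```text
time_s: 5.65
ee_pos: [505.8, 324.8, 58.6]
ee_rot: [-180.0, -0.0, 10.2]
force: [0.2, -0.2, 0.2]
gripper_width: 0.5
gripper_force: 0.0
```

```bash
python3 - <<'E'
from h import *
s=state();print(s['ee_pos'],s['force'])
c,im=snap('scene','pics/s1.png')
w=im[230:340,350:470]; t=grab_frame('top')[150:260,110:240]
cc,iw=snap('wrist','pics/w4.png')
f=lambda x:cv2.resize(x[:,:,::-1],(390,300),interpolation=cv2.INTER_CUBIC)
cv2.imwrite('pics/m1.png',np.vstack([np.hstack([f(w),f(t)]),np.hstack([f(iw),f(iw[100:330,180:460])])]))
E
```

```text
[505.75718977 324.81589924  58.63795403] [ 0.15405295 -0.17739788  0.21784937]
```

View pics/m1.png

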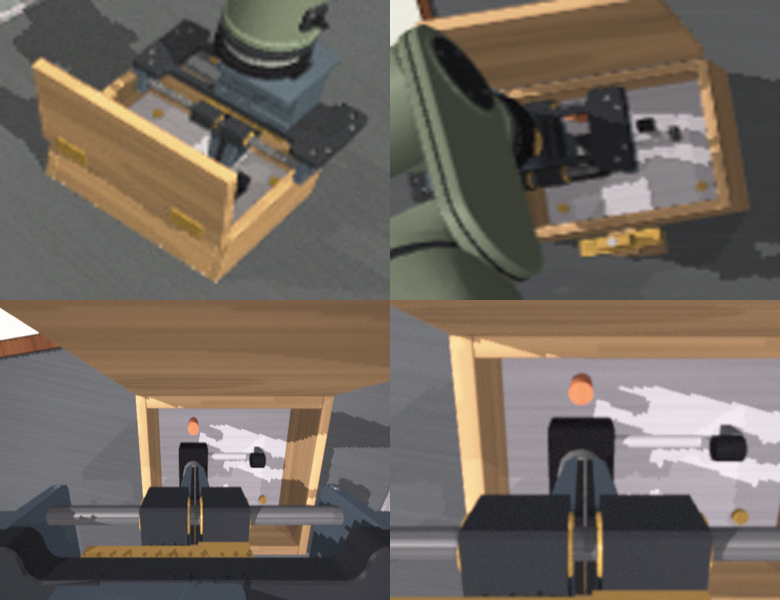

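The gripper sits over the button at about (580,460) in the lower-right crop. The lever is still up and there is no contact force, so I go lower carefully.

Call:
carry_out([
  [0, 0, 0, 0, 0, 1, -1],
  [0, 0, 0, 0, 0, 2, -1],
  [0, 0, 0, 0, 0, 2, -1],
])

```text
time_s: 6.1
ee_pos: [505.5, 324.7, 56.3]
ee_rot: [180.0, 0.0, 10.2]
force: [0.5, -0.3, -0.1]
gripper_width: -0.1
gripper_force: 0.0
```

Call:
carry_out([
  [0, 0, 0, 0, 0, 1, -1],
  [0, 0, 0, 0, 0, 2, -1],
  [0, 0, 0, 0, 0, 2, -1],
])

```text
time_s: 6.4
ee_pos: [505.5, 324.7, 54.3]
ee_rot: [180.0, 0.0, 10.2]
force: [-1.3, 0.7, 0.7]
gripper_width: 0.3
gripper_force: 0.0
```

```bash
python3 - <<'E'
from h import *
c,iw=snap('wrist','pics/w5.png'); s=state()
print(proj(c,s['ee_pos']),proj(c,(505.9,325.5,66.5)),proj(c,(505.9,325.5,50)))
cv2.imwrite('pics/w5z.png',cv2.resize(iw[180:280,250:450,::-1],None,fx=4,fy=4,interpolation=cv2.INTER_CUBIC))
E
```

```text
(np.float64(318.5934253800798), np.float64(232.6303684538137)) (np.float64(317.44198416921887), np.float64(238.94641779939167)) (np.float64(317.6111215145237), np.float64(229.7299009992227))
```

View pics/w5z.png

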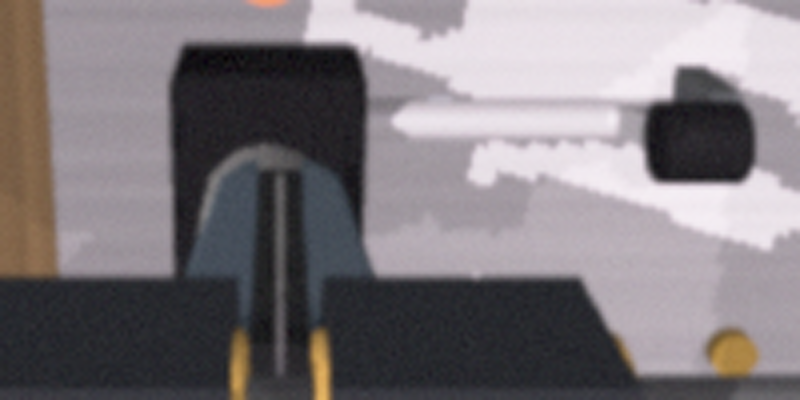

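```bash
python3 - <<'E'
from box import *
yaw=np.radians(10.2);R=np.array([[np.cos(yaw),-np.sin(yaw)],[np.sin(yaw),np.cos(yaw)]]);O=np.array([513,287.3])
c=cam('wrist')
for n,l,z in [('set',(18.7,-30.5),71),('drop',(-18,-30.5),55),('up',(11.6,-30.5),72),('bracket',(19,-41),48)]: 
    p=O+R@l; print(n,p,proj(c,(*p,z)))
print(R.T@(on_z(*A(443,200),45)[:2]-O))
E
```

```text
set [536.8 260.6] (np.float64(423.8994132197939), np.float64(215.26308347209246))
drop [500.7 254.1] (np.float64(411.1483293112387), np.float64(254.77847753794356))
up [529.8 259.3] (np.float64(423.2874091287382), np.float64(226.0046879359256))
bracket [539.  250.3] (np.float64(427.34882163080306), np.float64(204.3451471443056))
[ 12.2 -45.8]
```

Call:
carry_out([
  [0, 0, 0, 0, 0, 1, -1],
  [0, 0, 0, 0, 0, 2, -1],
  [0, 0, 0, 0, 0, 2, -1],
  [0, 0, 0, 0, 0, 2, -1],
])

```text
time_s: 6.85
ee_pos: [505.6, 324.7, 52.5]
ee_rot: [180.0, 0.0, 10.2]
force: [0.1, 0.9, 1.3]
gripper_width: 0.9
gripper_force: 0.0
```

```bash
python3 - <<'E'
from h import *
f=[];p=[]
for i in range(4): s=state();f.append(s['force']);p.append(s['ee_pos']); c,im=snap('wrist','pics/w6.png')
print(np.mean(f,0),np.mean(p,0),s['effort'],s['qpos'],s['time_s'])
o=cv2.imread('pics/w5.png').astype(int); n=im[:,:,::-1].astype(int)
d=(abs(o-n).max(2)>60).astype(np.uint8); k,l,st,ce=cv2.connectedComponentsWithStats(d); print([tuple(x) for x in st[1:] if x[4]>25])
E
```

```text
[0.09353394 0.49788454 0.39928706] [505.6617384  324.73758915  52.51308691] [ 1.13082303e-04 -4.60344386e+01 -1.98016459e+01  4.15288639e-03
 -8.43197107e-02  1.68377003e-06] [ 3.16140346e+01  2.72489636e+01  9.71405762e+01 -5.01789189e-03
  5.56086439e+01  1.11377829e+02] 7.0
[(np.int32(0), np.int32(15), np.int32(54), np.int32(29), np.int32(166)), (np.int32(521), np.int32(148), np.int32(30), np.int32(126), np.int32(327)), (np.int32(525), np.int32(167), np.int32(6), np.int32(17), np.int32(29)), (np.int32(415), np.int32(214), np.int32(25), np.int32(14), np.int32(83)), (np.int32(507), np.int32(301), np.int32(9), np.int32(39), np.int32(57))]
```

Call:
carry_out([
  [0, 0, 0, 0, 0, 1, -1],
  [0, 0, 0, 0, 0, 2, -1],
  [0, 0, 0, 0, 0, 2, -1],
  [0, 0, 0, 0, 0, 2, -1],
])

```text
time_s: 7.45
ee_pos: [505.6, 324.7, 50.4]
ee_rot: [180.0, 0.0, 10.2]
force: [-0.4, -0.3, -0.6]
gripper_width: 0.6
gripper_force: 0.0
```

```bash
python3 - <<'E'
from h import *
f=[]
for i in range(3): s=state();f.append(s['force']); c,im=snap('wrist','pics/w7.png')
print(np.mean(f,0),s['ee_pos'],s['time_s'])
cv2.imwrite('pics/w7z.png',cv2.resize(np.vstack([cv2.imread('pics/w5.png')[190:265,270:450],im[190:265,270:450,::-1]]),None,fx=4,fy=4,interpolation=cv2.INTER_CUBIC))
E
```

```text
[-0.20143334 -0.13314375  0.11105745] [505.65088494 324.72199103  50.51156683] 7.55
```

View pics/w7z.png

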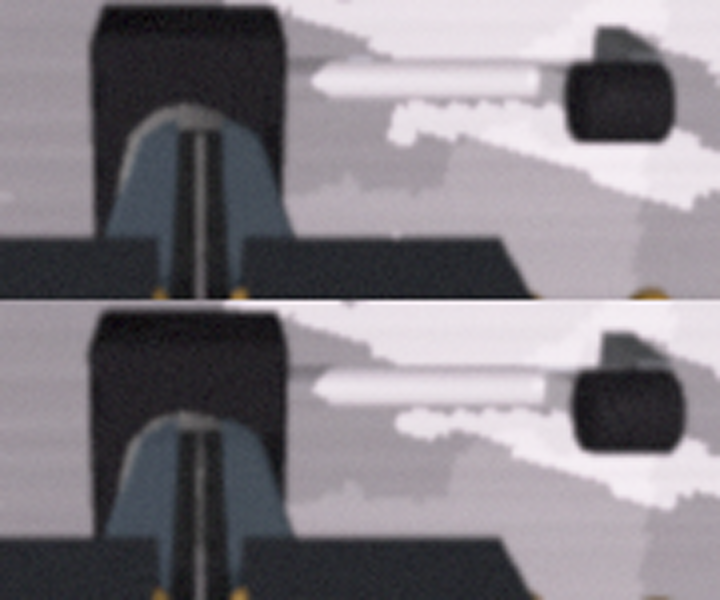

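Call:
carry_out([
  [0, 0, 0, 0, 0, 1, -1],
  [0, 0, 0, 0, 0, 2, -1],
  [0, 0, 0, 0, 0, 3, -1],
  [0, 0, 0, 0, 0, 3, -1],
])

```text
time_s: 8.0
ee_pos: [505.5, 324.6, 47.3]
ee_rot: [180.0, 0.0, 10.2]
force: [0.4, -0.1, 0.4]
gripper_width: 0.4
gripper_force: 0.0
```

Call:
carry_out([
  [0, 0, 0, 0, 0, 1, -1],
  [0, 0, 0, 0, 0, 2, -1],
  [0, 0, 0, 0, 0, 3, -1],
  [0, 0, 0, 0, 0, 3, -1],
])

```text
time_s: 8.4
ee_pos: [505.7, 324.7, 44.5]
ee_rot: [180.0, 0.0, 10.2]
force: [-0.7, 0.1, 1.0]
gripper_width: 0.4
gripper_force: 0.4
```

Call:
carry_out([
  [0, 0, 0, 0, 0, 1, -1],
  [0, 0, 0, 0, 0, 2, -1],
  [0, 0, 0, 0, 0, 2, -1],
])

```text
time_s: 8.7
ee_pos: [505.7, 324.7, 42.5]
ee_rot: [180.0, -0.0, 10.2]
force: [0.4, -0.2, 1.8]
gripper_width: 0.4
gripper_force: 0.9
```

```bash
python3 - <<'E'
from h import *
f=[]
for i in range(4): s=state();f.append(s['force']); c,im=snap('wrist','pics/w8.png')
print(np.mean(f,0),s['ee_pos'],s['time_s'])
a=cv2.imread('pics/w2.png')[170:200,265:300].reshape(-1,3)
cr=im[190:265,270:450,::-1]
t,T=snap('top','pics/t2.png'); q=snap('scene','pics/s2.png')[1]
r=lambda x,w:cv2.resize(x,(w,300),interpolation=cv2.INTER_CUBIC)
cv2.imwrite('pics/m2.png',np.vstack([r(cr,720),np.hstack([r(T[150:240,130:238,::-1],360),r(q[240:330,355:463,::-1],360)])]))
E
```

```text
[-0.02393066 -0.49080882  2.01571536] [505.68015411 324.74811008  42.57732256] 8.85
```

View pics/m2.png

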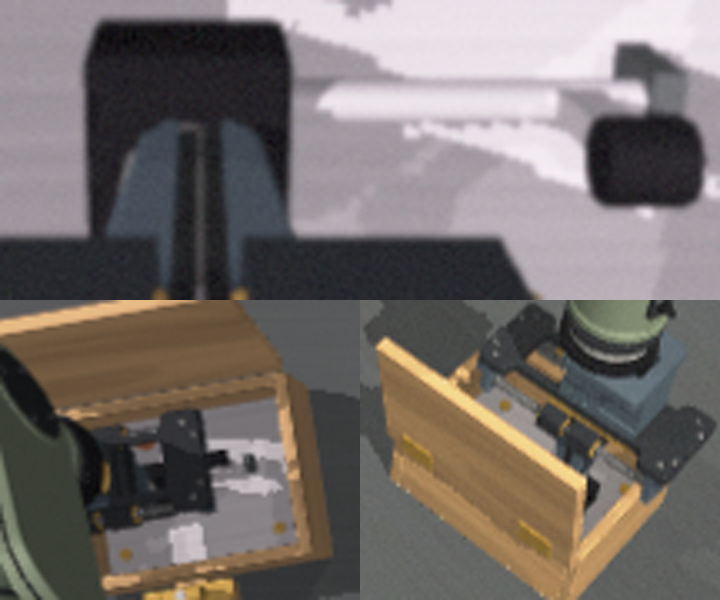

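Call:
carry_out([
  [0, 0, 0, 0, 0, 1, -1],
  [0, 0, 0, 0, 0, 2, -1],
  [0, 0, 0, 0, 0, 3, -1],
  [0, 0, 0, 0, 0, 4, -1],
  [0, 0, 0, 0, 0, 4, -1],
])

```text
time_s: 9.5
ee_pos: [505.7, 324.7, 38.5]
ee_rot: [180.0, -0.0, 10.2]
force: [-0.3, -0.6, 2.7]
gripper_width: 0.1
gripper_force: 1.8
```

```bash
cat > lev.py <<'E'
from h import *
def grip_px():
    c,im=snap('wrist','pics/tmp.png')
    g=(im.max(2)<48).astype(np.uint8); roi=np.zeros_like(g); roi[180:275,365:480]=g[180:275,365:480]
    k,l,st,ce=cv2.connectedComponentsWithStats(roi); return [(x.tolist(),y.round(0).tolist()) for x,y in zip(st[1:],ce[1:]) if x[4]>60]
E
python3 - <<'E'
from lev import *
s=state();print(s['force'],s['ee_pos']);print(grip_px())
E
```

```text
[-0.31960164 -0.63850235  2.71751689] [505.69831287 324.74074447  38.50560943]
[([365, 251, 43, 24, 757], [383.0, 263.0]), ([407, 257, 24, 17, 376], [419.0, 265.0])]
```

The lever has dropped (grip blob now at (419,265)). I let the button up and measure the dropped lever.

Call:
carry_out([
  [0, 0, 0, 0, 0, -20, -1],
  [0, 0, 0, 0, 0, -60, -1],
  [0, 0, 0, 0, 0, -110, -1],
  [0, 0, 0, 10, 0, -160, -1],
  [0, 0, 0, 20, 40, -200, -1],
  [0, 0, 0, 20, 65, -200, -1],
  [0, 0, 0, 20, 65, -200, -1],
  [0, 0, 0, 20, 65, -200, -1],
])

```text
time_s: 10.35
ee_pos: [536.7, 264.0, 237.9]
ee_rot: [-180.0, 0.1, 10.2]
force: [-0.3, -0.1, -0.2]
gripper_width: 0.3
gripper_force: 0.0
```

```bash
python3 - <<'E'
from box import *
c,im=snap('wrist','pics/w9.png'); s=state(); print(s['ee_pos'],s['ee_rot'],s['force'])
yaw=np.radians(10.2);R=np.array([[np.cos(yaw),-np.sin(yaw)],[np.sin(yaw),np.cos(yaw)]]);O=np.array([513,287.3])
for l,z in [((-18,-30.5),55),((18.7,-30.5),71),((0,40),66.5)]: print(proj(c,(*(O+R@l),z)))
u,v=map(int,proj(c,(*(O+R@(-10,0)),60)));print(u,v)
cv2.imwrite('pics/w9z.png',cv2.resize(im[v-75:v+75,u-100:u+100,::-1],None,fx=4,fy=4,interpolation=cv2.INTER_CUBIC))
import pickle;pickle.dump((c,u,v),open('w9.pkl','wb'))
E
```

```text
[536.4 264.5 237.4] [-180.     0.1   10.2] [ 0.5 -0.1 -0.3]
(np.float64(321.6646984815242), np.float64(205.46065193194084))
(np.float64(321.8035756132742), np.float64(181.99385053774432))
(np.float64(268.31139765371216), np.float64(195.05741849246104))
299 200
```

View pics/w9z.png

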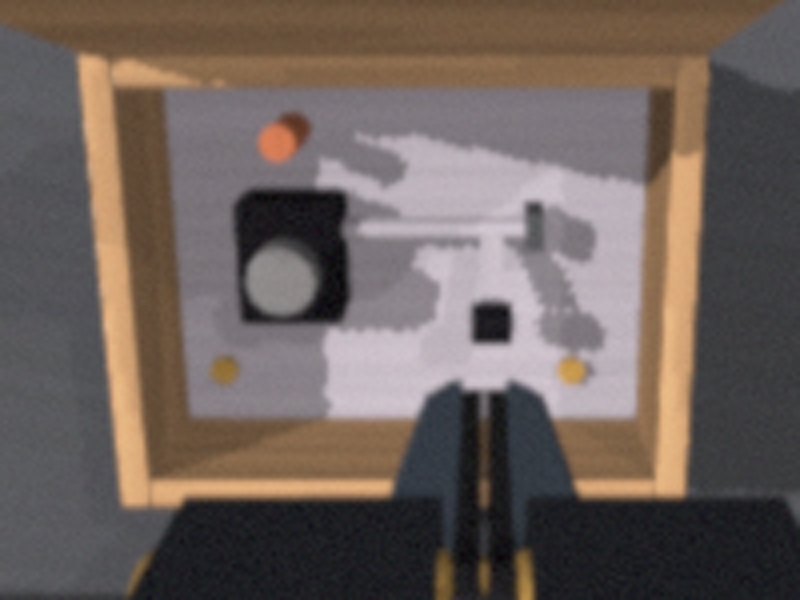

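Crop: the lever is dropped with the grip at (491,322), exactly at the predicted place; the button at (283,278) is up again.

```bash
python3 - <<'E'
from box import *
yaw=np.radians(10.2);R=np.array([[np.cos(yaw),-np.sin(yaw)],[np.sin(yaw),np.cos(yaw)]]);O=np.array([513,287.3])
for l,z in [((-44,-30.5),27),((-8,-30.5),33)]: p=O+R@l; goal((*p,z),(180,0,10.2))
E
```

```text
turn [-0.   0.1  0. ] shift [-62.6   3.9 210.6]
turn [-0.   0.1  0. ] shift [-26.6   3.9 204.5]
```

Call:
carry_out([
  [0, 0, 0, -40, 4, 40, -1],
  [0, 0, 0, -62.5, 4, 80, -1],
  [0, 0, 0, -62.5, 4, 120, -1],
  [0, 0, 0, -62.5, 4, 150, -1],
  [0, 0, 0, -62.5, 4, 150, -1],
  [0, 0, 0, -62.5, 4, 170, -1],
  [0, 0, 0, -62.5, 4, 180, -1],
  [0, 0, 0, -62.5, 4, 190, -1],
  [0, 0, 0, -62.5, 4, 198, -1],
  [0, 0, 0, -62.5, 4, 204, -1],
  [0, 0, 0, -62.5, 4, 209, -1],
  [0, 0, 0, -62.5, 4, 210, -1],
  [0, 0, 0, -62.5, 4, 210, -1],
])

```text
time_s: 11.7
ee_pos: [476.2, 249.3, 28.6]
ee_rot: [180.0, -0.0, 10.2]
force: [0.2, -0.7, -0.6]
gripper_width: 0.6
gripper_force: 0.0
```

Call:
carry_out([
  [0, 0, 0, 4, 0, 0, -1],
  [0, 0, 0, 8, 0, 0, -1],
  [0, 0, 0, 12, 0, 0, -1],
  [0, 0, 0, 16, 0, -2, -1],
  [0, 0, 0, 20, 0, -4, -1],
  [0, 0, 0, 24, 0, -6, -1],
  [0, 0, 0, 27, 0, -8, -1],
  [0, 0, 0, 30, 0, -9, -1],
  [0, 0, 0, 33, 0, -9, -1],
  [0, 0, 0, 36, 0, -9, -1],
  [0, 0, 0, 36, 0, -9, -1],
  [0, 0, 0, 36, 0, -9, -1],
])

```text
time_s: 12.9
ee_pos: [482.1, 250.0, 37.2]
ee_rot: [179.8, 3.5, 10.0]
force: [-59.3, -2.9, 46.7]
gripper_width: 0.3
gripper_force: 30.9
```

```bash
python3 - <<'E'
from lev import *
from box import *
yaw=np.radians(10.2);R=np.array([[np.cos(yaw),-np.sin(yaw)],[np.sin(yaw),np.cos(yaw)]]);O=np.array([513,287.3])
c=cam('wrist');print(state()['force'])
for l,z in [((-18,-30.5),55),((18.7,-30.5),71),((11.6,-30.5),72)]: print(proj(c,(*(O+R@l),z)))
c,im=snap('wrist','pics/w10.png')
g=(im.max(2)<48).astype(np.uint8); g[:150]=0;g[250:]=0
k,l,st,ce=cv2.connectedComponentsWithStats(g); print([(x.tolist(),y.round(0).tolist()) for x,y in zip(st[1:],ce[1:]) if x[4]>60])
E
```

```text
[-59.3  -2.9  46.7]
(np.float64(317.33202216687755), np.float64(218.38093958424884))
(np.float64(316.90945831124674), np.float64(168.64853572173178))
(np.float64(316.9631968381847), np.float64(181.61247176828684))
[([177, 150, 69, 67, 2506], [217.0, 175.0]), ([307, 205, 21, 45, 557], [318.0, 222.0]), ([608, 219, 32, 31, 593], [628.0, 238.0])]
```

Call:
carry_out([
  [0, 0, 0, -15, 0, 4, -1],
  [0, 0, 0, -30, 0, 8, -1],
  [0, 0, 0, -35, 0, 9, -1],
  [0, 0, 0, -36, 0, 9, -1],
])

```text
time_s: 13.35
ee_pos: [476.5, 249.5, 29.0]
ee_rot: [-180.0, -0.1, 10.3]
force: [-2.1, -0.0, 0.9]
gripper_width: 0.7
gripper_force: 1.3
```

```bash
python3 - <<'E'
from h import *
s=state();print(s['force'],s['ee_pos'],s['ee_rot'])
c,im=snap('wrist','pics/w11.png')
cv2.imwrite('pics/m3.png',np.vstack([cv2.resize(x,(640,290),interpolation=cv2.INTER_CUBIC) for x in (cv2.imread('pics/w10.png')[130:275,160:480],im[130:275,160:480,::-1])]))
E
```

```text
[-2.09354392 -0.02080692  0.90459745] [476.45899161 249.47390938  28.9639577 ] [-1.79992374e+02 -6.70816775e-02  1.02530913e+01]
```

View pics/m3.png

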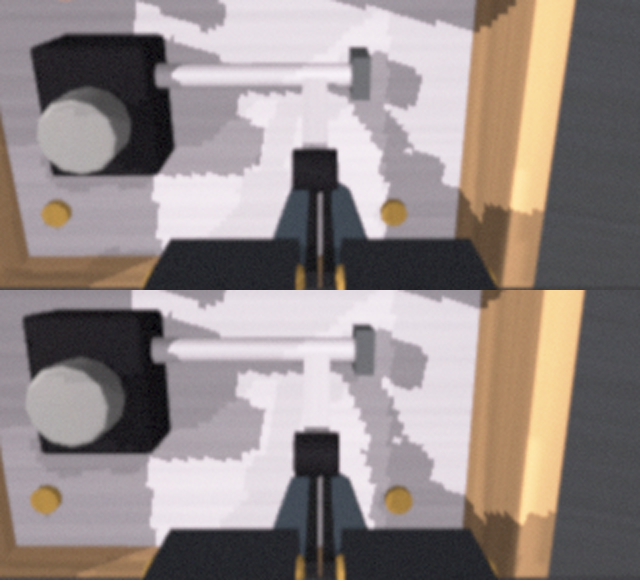

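Picture: the lever is still dropped. The fingertips jammed by friction against the grip's near side, at (318,455). I pinch the grip by its ends and carry it round the arc instead.

Call:
carry_out([
  [0, 0, 0, -1, 0, -15, -1],
  [0, 0, 0, 0, 0, -50, -1],
  [0, 0, 0, 26, 0, -60, -0.1],
  [0, 0, 0, 26, 0, -60, -0.1],
  [0, 0, 0, 26, 0, -60, -0.1],
  [0, 0, 0, 26, 0, -60, -0.1],
  [0, 0, 0, 26, 0, -40, -0.1],
  [0, 0, 0, 26, 0, -20, -0.1],
  [0, 0, 0, 26, 0, -10, -0.1],
  [0, 0, 0, 26, 0, -2, -0.1],
  [0, 0, 0, 26, 0, 5, -0.1],
  [0, 0, 0, 26, 0, 5, -0.1],
  [0, 0, 0, 26, 0, 5, -0.1],
])

```text
time_s: 14.7
ee_pos: [502.0, 254.1, 23.9]
ee_rot: [-180.0, -0.0, 10.2]
force: [0.1, -0.8, -0.4]
gripper_width: 40.8
gripper_force: 0.0
```

Call:
carry_out([
  [0, 0, 0, 0, 0, 0, -1],
  [0, 0, 0, 0, 0, 0, -1],
  [0, 0, 0, 0, 0, 0, -1],
  [0, 0, 0, 0, 0, 0, -1],
  [0, 0, 0, 0, 0, 0, -1],
  [0, 0, 0, 0, 0, 0, -1],
], force=8)

```text
time_s: 15.3
ee_pos: [501.7, 255.0, 23.9]
ee_rot: [-179.9, -0.0, 10.2]
force: [-1.7, 4.4, 1.8]
gripper_width: 13.7
gripper_force: 8.0
```

Call:
carry_out([
  [0, 0, 0, 1.5, -1, -2.5, -1],
  [0, 0, 0, 3.5, -1, -5, -1],
  [0, 0, 0, 5.5, -1, -7, -1],
  [0, 0, 0, 9, -1, -10, -1],
  [0, 0, 0, 12.5, -1, -12.4, -1],
  [0, 0, 0, 16.5, -1, -14.3, -1],
  [0, 0, 0, 20.7, -1, -15.8, -1],
  [0, 0, 0, 25, -1, -16.7, -1],
  [0, 0, 0, 29.5, -1, -17, -1],
  [0, 0, 0, 33, -1, -16.8, -1],
  [0, 0, 0, 35.5, -1, -16.5, -1],
  [0, 0, 0, 35.5, -1, -16.5, -1],
  [0, 0, 0, 35.5, -1, -16.5, -1],
])

```text
time_s: 16.6
ee_pos: [537.6, 261.4, 40.4]
ee_rot: [-180.0, -0.1, 10.2]
force: [0.5, 2.3, 3.7]
gripper_width: 13.8
gripper_force: 8.0
```

Call:
carry_out([
  [0, 0, 0, 0, 0, 0, -0.3],
  [0, 0, 0, 0, 0, 0, -0.2],
  [0, 0, 0, 0, 0, 0, -0.2],
  [0, 0, 0, 0, 0, 0, -0.2],
  [0, 0, 0, 0, 0, -10, -0.2],
  [0, 0, 0, 0, 0, -30, -0.2],
  [0, 0, 0, 0, 0, -60, -0.2],
  [0, 0, 0, 0, 0, -110, -0.2],
  [0, 0, 0, 0, 0, -160, -0.2],
  [0, 0, 0, 0, 0, -198, -0.2],
  [0, 0, 0, 0, 0, -198, -0.2],
  [0, 0, 0, 0, 0, -198, -0.2],
])

```text
time_s: 17.8
ee_pos: [536.6, 261.2, 239.4]
ee_rot: [-180.0, -0.1, 10.2]
force: [0.1, -0.2, -0.3]
gripper_width: 36.6
gripper_force: 0.0
```

```bash
cat >> box.py <<'E'
yaw=np.radians(10.2);R=np.array([[np.cos(yaw),-np.sin(yaw)],[np.sin(yaw),np.cos(yaw)]]);O=np.array([513,287.3])
def W(x,y,z): return np.array([*(O+R@[x,y]),z])
E
python3 - <<'E'
from box import *
c,im=snap('wrist','pics/w12.png'); s=state(); print(s['ee_pos'],s['force'])
for n,p in [('set',W(18.7,-30.5,71)),('drop',W(-18,-30.5,55)),('button',W(0,40,66.5))]: print(n,proj(c,p))
g=(im.max(2)<48).astype(np.uint8); g[:140]=0;g[250:]=0
k,l,st,ce=cv2.connectedComponentsWithStats(g); print([(x.tolist(),y.round(0).tolist()) for x,y in zip(st[1:],ce[1:]) if 40<x[4]<800])
E
```

```text
[535.8 260.9 237.7] [-0.2  0.7 -0.7]
set (np.float64(319.68724788410844), np.float64(181.69615464967137))
drop (np.float64(319.6507583422423), np.float64(205.1639358259013))
button (np.float64(266.4105767795768), np.float64(194.672787824874))
[([256, 173, 28, 32, 484], [272.0, 184.0]), ([316, 178, 9, 8, 67], [320.0, 182.0]), ([479, 211, 24, 25, 327], [491.0, 223.0]), ([607, 214, 30, 25, 504], [621.0, 226.0]), ([277, 224, 14, 26, 240], [285.0, 239.0]), ([349, 224, 15, 26, 231], [354.0, 239.0]), ([590, 231, 10, 19, 43], [595.0, 241.0])]
```

The lever stands set (grip at (320,182), as predicted). Next I close the lid from behind.

```bash
python3 - <<'E'
from box import *
goal(W(158,0,240),(180,0,10.2)); print(W(158,0,240))
s=state(); print(R.T@(s['ee_pos'][:2]-O))
E
```

```text
turn [0.  0.1 0. ] shift [140.2 -30.   -2.5]
[668.5 315.3 240. ]
[ 17.8 -30.1]
```

Call:
carry_out([
  [0, 0, 0, 0, -20, -8, -1],
  [0, 0, 0, 50, -30, -8, -1],
  [0, 0, 0, 100, -30, -8, -1],
  [0, 0, 0, 140, -30, -8, -1],
  [0, 0, 0, 140, -30, -8, -1],
  [0, 0, 0, 140, -30, -8, -1],
  [0, 0, 0, 140, -30, 20, -1],
  [0, 0, 0, 140, -30, 54, -1],
  [0, 0, 0, 140, -30, 54, -1],
  [0, 0, 0, 140, -30, 54, -1],
])

```text
time_s: 18.85
ee_pos: [667.6, 315.4, 184.5]
ee_rot: [180.0, 0.1, 10.3]
force: [-0.3, -0.2, 0.8]
gripper_width: 0.4
gripper_force: 0.0
```

Call:
carry_out([
  [0, 0, 0, -10, 0, 0, -1],
  [0, 0, 0, -18, 0, 0, -1],
  [0, 0, 0, -30, 0, -1, -1],
  [0, 0, 0, -42, 0, -3, -1],
  [0, 0, 0, -55, 0, -7, -1],
  [0, 0, 0, -65, 0, -7, -1],
  [0, 0, 0, -74, 0, -7, -1],
  [0, 0, 0, -83, 0, -6, -1],
  [0, 0, 0, -92, 0, -5, -1],
  [0, 0, 0, -101, 0, -3, -1],
  [0, 0, 0, -111, 0, -1, -1],
  [0, 0, 0, -121, 0, 3, -1],
  [0, 0, 0, -130, 0, 7, -1],
  [0, 0, 0, -130, 0, 7, -1],
])

```text
time_s: 20.25
ee_pos: [538.7, 291.9, 176.0]
ee_rot: [179.9, 0.2, 10.3]
force: [0.6, -0.6, 0.8]
gripper_width: 0.4
gripper_force: 0.0
```

Call:
carry_out([
  [0, 0, 0, -9, 0, 5, -1],
  [0, 0, 0, -17, 0, 11, -1],
  [0, 0, 0, -25, 0, 17, -1],
  [0, 0, 0, -32, 0, 24, -1],
  [0, 0, 0, -39, 0, 32, -1],
  [0, 0, 0, -46, 0, 40, -1],
  [0, 0, 0, -52, 0, 48, -1],
  [0, 0, 0, -57, 0, 56, -1],
  [0, 0, 0, -60, 0, 64, -1],
  [0, 0, 0, -62, 0, 70, -1],
  [0, 0, 0, -62, 0, 70, -1],
])

```text
time_s: 21.35
ee_pos: [479.0, 281.1, 105.8]
ee_rot: [180.0, 0.1, 10.2]
force: [-0.5, -0.4, -0.5]
gripper_width: 0.6
gripper_force: 0.0
```

Call:
carry_out([
  [0, 0, 0, -2, 0, 8, -1],
  [0, 0, 0, -4, 0, 16, -1],
  [0, 0, 0, -5, 0, 24, -1],
  [0, 0, 0, -6, 0, 30, -1],
  [0, 0, 0, -6, 0, 34, -1],
  [0, 0, 0, -6, 0, 36, -1],
  [0, 0, 0, -6, 0, 37, -1],
  [0, 0, 0, -6, 0, 37, -1],
])

```text
time_s: 22.15
ee_pos: [473.6, 280.1, 70.8]
ee_rot: [180.0, 0.0, 10.2]
force: [-3.5, -1.7, 6.7]
gripper_width: 0.6
gripper_force: 3.2
```

```bash
python3 - <<'E'
from box import *
s=state(); print(s['force'],s['ee_pos'])
T,im=snap('top','pics/t3.png'); c,w=snap('wrist','pics/w13.png')
x=cv2.resize(im[140:260,100:260,::-1],(400,300),interpolation=cv2.INTER_CUBIC)
y=cv2.resize(snap('scene','pics/s3.png')[1][230:350,340:500,::-1],(400,300),interpolation=cv2.INTER_CUBIC)
cv2.imwrite('pics/m4.png',np.vstack([np.hstack([x,y]),cv2.resize(w[:,80:560,::-1],(800,300))[:, :]]))
E
```

```text
[-3.5 -1.7  6.7] [473.6 280.1  70.8]
```

View pics/m4.png

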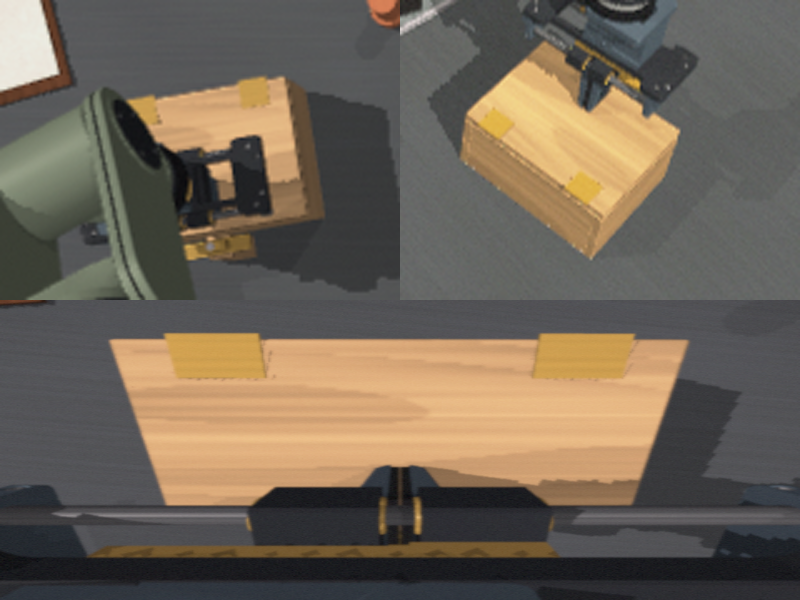

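Picture: the lid lies flat on the box with the fingers on it, the turnbutton clear at the front. I press once more, then go above the latch with the hand turned a quarter.

Call:
carry_out([
  [0, 0, 0, 0, 0, 1.5, -1],
  [0, 0, 0, 0, 0, 1.5, -1],
  [0, 0, 0, 0, 0, -30, -1],
  [0, 0, 0, 0, 0, -80, -1],
  [0, 0, -90, -53.4, 0.7, -80, -0.1],
  [0, 0, -90, -53.4, 0.7, -80, -0.1],
  [0, 0, -90, -53.4, 0.7, -80, -0.1],
  [0, 0, -90, -53.4, 0.7, -80, -0.1],
  [0, 0, -90, -53.4, 0.7, -80, -0.1],
  [0, 0, -90, -53.4, 0.7, -80, -0.1],
  [0, 0, -90, -53.4, 0.7, -80, -0.1],
  [0, 0, -90, -53.4, 0.7, -80, -0.1],
  [0, 0, -90, -53.4, 0.7, -80, -0.1],
  [0, 0, -90, -53.4, 0.7, -80, -0.1],
  [0, 0, -90, -53.4, 0.7, -80, -0.1],
  [0, 0, -90, -53.4, 0.7, -80, -0.1],
])

```text
time_s: 23.9
ee_pos: [421.7, 270.2, 150.0]
ee_rot: [180.0, 0.0, 100.2]
force: [0.1, -0.3, 0.1]
gripper_width: 41.0
gripper_force: 0.0
```

```bash
python3 - <<'E'
from box import *
s=state(); print(s['ee_pos'],s['ee_rot'],s['qpos'],s['gripper_width'])
T,im=snap('top','pics/t4.png'); goal((421.2,270,82),(180,0,100.2))
# lid corners / latch in wrist view: brass mask
c,w=snap('wrist','pics/w14.png'); h=cv2.cvtColor(w,cv2.COLOR_RGB2HSV)
m=((h[:,:,0]>18)&(h[:,:,0]<30)&(h[:,:,1]>150)&(h[:,:,2]>120)).astype(np.uint8)
k,l,st,ce=cv2.connectedComponentsWithStats(m); print([(x.tolist(),y.round(0).tolist()) for x,y in zip(st[1:],ce[1:]) if x[4]>40])
print(proj(c,(421.2,270,110)))
E
```

```text
[421.7 270.2 150. ] [180.    0.  100.2] [ 31.3  13.5 102.9  -0.   63.6  21.1] 41.04243374177935
turn [ 0.   0.  -0.1] shift [-0.1 -0.6 68. ]
[([310, 184, 15, 30, 166], [315.0, 196.0]), ([312, 221, 14, 23, 119], [317.0, 233.0])]
(np.float64(318.20091406768177), np.float64(213.27529322527585))
```

Call:
carry_out([
  [0, 0, 0, 0, -0.5, 30, -0.1],
  [0, 0, 0, 0, -0.5, 50, -0.1],
  [0, 0, 0, 0, -0.5, 60, -0.1],
  [0, 0, 0, 0, -0.5, 66, -0.1],
  [0, 0, 0, 0, -0.5, 67, -0.1],
  [0, 0, 0, 0, -0.5, 67, -1],
  [0, 0, 0, 0, -0.5, 67, -1],
  [0, 0, 0, 0, -0.5, 67, -1],
  [0, 0, 0, 0, -0.5, 67, -1],
  [0, 0, 0, 0, -0.5, 67, -1],
  [0, 0, 0, 0, -0.5, 67, -1],
], force=20)

```text
time_s: 25.1
ee_pos: [420.8, 270.2, 83.4]
ee_rot: [-180.0, -0.0, 100.2]
force: [-1.3, 0.3, 4.0]
gripper_width: 9.6
gripper_force: 20.0
```

Call:
carry_out([
  [0, 0, -15, 0, 0, 0, -1],
  [0, 0, -30, 0, 0, 0, -1],
  [0, 0, -45, 0, 0, 0, -1],
  [0, 0, -60, 0, 0, 0, -1],
  [0, 0, -75, 0, 0, 0, -1],
  [0, 0, -90, 0, 0, 0, -1],
  [0, 0, -90, 0, 0, 0, -1],
  [0, 0, -90, 0, 0, 0, -1],
  [0, 0, -90, 0, 0, 0, -1],
  [0, 0, -90, 0, 0, 0, -1],
  [0, 0, -90, 0, 0, 0, -1],
  [0, 0, -90, 0, 0, 0, -1],
  [0, 0, -90, 0, 0, 0, -1],
  [0, 0, -90, 0, 0, 0, -1],
])

```text
time_s: 26.5
ee_pos: [421.4, 271.2, 83.4]
ee_rot: [179.9, 0.1, -169.9]
force: [-2.3, 5.1, 4.1]
gripper_width: 9.8
gripper_force: 20.0
```

Call:
carry_out([
  [0, 0, 0, 0, 0, 0, -0.3],
  [0, 0, 0, 0, 0, 0, -0.1],
  [0, 0, 0, 0, 0, 0, -0.1],
  [0, 0, 0, 0, 0, 0, -0.1],
  [0, 0, 0, 0, 0, -20, -0.1],
  [0, 0, 0, 0, 0, -60, -0.1],
  [0, 0, 0, 0, 0, -110, -0.1],
  [0, 0, 0, 40, 0, -160, 1],
  [0, 0, 90, 80, 0, -180, 1],
  [0, 0, 90, 80, 0, -180, 1],
  [0, 0, 90, 80, 0, -180, 1],
  [0, 0, 90, 80, 0, -180, 1],
  [0, 0, 90, 80, 0, -180, 1],
  [0, 0, 90, 80, 0, -180, 1],
  [0, 0, 90, 80, 0, -180, 1],
  [0, 0, 90, 80, 0, -180, 1],
  [0, 0, 90, 80, 0, -180, 1],
  [0, 0, 90, 80, 0, -180, 1],
  [0, 0, 90, 80, 0, -180, 1],
  [0, 0, 90, 80, 0, -180, 1],
])

```text
time_s: 28.5
ee_pos: [342.3, 255.6, 262.8]
ee_rot: [-180.0, 0.0, 100.2]
force: [-0.5, -0.7, -0.2]
gripper_width: 91.2
gripper_force: 0.0
```

```bash
python3 - <<'E'
from box import *
c,w=snap('wrist','pics/w15.png'); s=state(); print(s['ee_pos'],s['ee_rot'],proj(c,W(-93,0,110)),s['time_s'])
h=cv2.cvtColor(w,cv2.COLOR_RGB2HSV); u,v=proj(c,W(-93,0,105))
t,T=snap('top','pics/t5.png')
for n,C,I in (('wrist',c,w),('top',t,T)):
    h=cv2.cvtColor(I,cv2.COLOR_RGB2HSV)
    m=((h[:,:,0]>18)&(h[:,:,0]<30)&(h[:,:,1]>150)&(h[:,:,2]>120)).astype(np.uint8)
    k,l,st,ce=cv2.connectedComponentsWithStats(m)
    for i in range(1,k):
        if st[i,4]>30:
            rr=cv2.minAreaRect(np.argwhere(l==i)[:,::-1].astype(np.float32)); b=cv2.boxPoints(rr)
            P=np.array([on_z(C,*q,100.5)[:2] for q in b]); L=[P[1]-P[0],P[2]-P[1]]; e=max(L,key=np.linalg.norm)
            print(n,st[i].tolist(),'ctr',R.T@(P.mean(0)-O),'lens',[np.linalg.norm(x) for x in L],'angle local',np.degrees(np.arctan2(e[1],e[0]))-10.2)
E
```

```text
[342.3 255.7 262.9] [-180.     0.   100.3] (np.float64(384.35554755260097), np.float64(182.72585191245176)) 28.55
wrist [373, 176, 15, 11, 47] ctr [-98.1   2.6] lens [np.float64(19.904500529160885), np.float64(9.539460038345897)] angle local 31.645217348580356
top [399, 124, 8, 6, 32] ctr [  98.1 -612.4] lens [np.float64(18.77532741929731), np.float64(12.037294509504914)] angle local -81.30804348680208
top [368, 133, 9, 6, 32] ctr [  88.4 -527.4] lens [np.float64(21.47415131862947), np.float64(11.86364362025079)] angle local -85.75471302250212
top [196, 171, 11, 11, 91] ctr [ 59.7 -60.7] lens [np.float64(25.603963774880015), np.float64(25.19963782030442)] angle local -90.41636693880079
top [151, 179, 11, 11, 94] ctr [59.8 58.9] lens [np.float64(25.085810342390282), np.float64(25.16223558388821)] angle local -178.45175352104616
top [182, 226, 7, 10, 36] ctr [-75.3  -0.1] lens [np.float64(24.2447071194384), np.float64(14.881219648733198)] angle local -16.242054482139046
top [184, 240, 7, 11, 46] ctr [-113.3    1. ] lens [np.float64(13.592518630500686), np.float64(27.622604327238665)] angle local -180.01800613340086
top [524, 361, 24, 21, 327] ctr [-578.9 -823.9] lens [np.float64(42.819683073858705), np.float64(61.833893389250484)] angle local -133.6964245829336
```

The latch is square: its brass ends sit at box-local (-75,0) and (-113,1). Now the cartridges.

Call:
carry_out([
  [0, 0, 100.2, -487, 134, 53, 1],
  [0, 0, 100.2, -487, 134, 53, 1],
  [0, 0, 100.2, -487, 134, 53, 1],
  [0, 0, 100.2, -487, 134, 53, 1],
  [0, 0, 100.2, -487, 134, 53, 1],
  [0, 0, 100.2, -487, 134, 53, 1],
  [0, 0, 100.2, -487, 134, 53, 1],
  [0, 0, 100.2, -487, 134, 53, 1],
  [0, 0, 100.2, -487, 134, 53, 1],
  [0, 0, 100.2, -487, 134, 53, 1],
  [0, 0, 100.2, -487, 134, 53, 1],
  [0, 0, 100.2, -487, 134, 53, 1],
  [0, 0, 100.2, -487, 134, 53, 1],
  [0, 0, 100.2, -487, 134, 53, 1],
  [0, 0, 100.2, -487, 134, 53, 1],
  [0, 0, 100.2, -487, 134, 53, 1],
])

```text
time_s: 30.2
ee_pos: [560.7, -199.1, 210.3]
ee_rot: [180.0, -0.0, 0.1]
force: [-0.0, -0.2, 1.0]
gripper_width: 91.4
gripper_force: 0.0
```

```bash
cat > carts.py <<'E'
from h import *
np.set_printoptions(suppress=True,precision=1)
def blobs(name,f,zt=36):
    "white blobs in the lane area -> list of (centre xy at zt, long axis deg, lens, nipple dir, px)"
    c,im=snap(name,f); h=cv2.cvtColor(im,cv2.COLOR_RGB2HSV)
    poly=np.array([proj(c,p) for p in [(422,12,4),(572,12,4),(572,-494,4),(422,-494,4)]]).astype(np.int32)
    roi=np.zeros(im.shape[:2],np.uint8); cv2.fillPoly(roi,[poly],1)
    m=((im.min(2)>165)&(roi>0)).astype(np.uint8); m=cv2.morphologyEx(m,cv2.MORPH_OPEN,np.ones((2,2),np.uint8))
    br=((h[:,:,0]>14)&(h[:,:,0]<32)&(h[:,:,1]>110)&(h[:,:,2]>90)&(roi>0)).astype(np.uint8)
    kb,lb,sb,cb=cv2.connectedComponentsWithStats(br); nb=[cb[i] for i in range(1,kb) if sb[i,4]>=(6 if name!='top' else 2)]
    k,l,st,ce=cv2.connectedComponentsWithStats(m); out=[]
    for i in range(1,k):
        if st[i,4]<(120 if name=='wrist' else 40): continue
        rr=cv2.minAreaRect(np.argwhere(l==i)[:,::-1].astype(np.float32)); b=cv2.boxPoints(rr)
        P=np.array([on_z(c,*q,zt)[:2] for q in b]); L=[P[1]-P[0],P[2]-P[1]]; e=max(L,key=np.linalg.norm); e=e/np.linalg.norm(e)
        ctr=P.mean(0)
        if nb:
            N=[on_z(c,*q,20)[:2] for q in nb]; d=min(N,key=lambda q:np.linalg.norm(q-ctr)); nd=d-ctr
            if nd@e<0:e=-e
        out.append((ctr,np.degrees(np.arctan2(e[1],e[0])),np.sort([np.linalg.norm(x) for x in L]),nd if nb else None,np.array(rr[0])))
    return c,im,sorted(out,key=lambda o:-o[0][1]),nb
E
python3 - <<'E'
from carts import *
for n in('wrist','top'):
    c,im,o,nb=blobs(n,f'pics/c_{n}1.png')
    print(n,c[2]);[print(*x) for x in o]; print('brass',*[on_z(c,*q,20)[:2] for q in nb])
print(state()['ee_pos'],state()['time_s'])
p=[im[int(v),int(u)] for u,v in [(307,210),(341,207)]];print(p)
E
```

```text
wrist [ 642.3 -199.5  403. ]
[480.8 -36.4] -14.863386748638966 [52.1 77.6] [ 15.4 -34.5] [201.9 235.8]
[ 510.2 -246. ] -89.19307279282113 [130.3 452.4] [ 35.6 -28.3] [354. 215.]
[ 496.2 -434.8] 90.19343820237731 [30. 53.] [ 2.5 34.1] [490.5 227. ]
brass [ 545.8 -274.3] [508.  -99.2] [ 495.7 -366. ] [ 498.6 -400.7] [496.2 -70.9] [ 432.9 -428.1]
top [ 407.1 -101.4 1270.4]
[497.3 -42.4] -103.88820352828445 [28.9 48.5] [ -4.  -29.5] [307.6 210.5]
[ 507.4 -148.7] -0.10947319200078047 [22.2 27.8] [ 1.1 50.6] [346. 207.]
[ 537.7 -241.5] -83.45040761202988 [28.7 47.4] [  6.7 -31.8] [379.4 196.2]
brass [ 544.4 -273.3] [ 517.8 -354.5] [508.5 -98.1] [493.2 -71.9] [ 496.5 -400.1]
[ 560.8 -199.2  210.3] 30.3
[array([191, 192, 180], dtype=uint8), array([171, 173, 162], dtype=uint8)]
```

```bash
python3 - <<'E'
from carts import *
im=cv2.imread('pics/c_wrist1.png')[:,:,::-1]; c=cam('wrist')
for n,p in dict(a=(498,-40,36),b=(508,-140,36),c=(538,-240,36),up=(511,-343,64),d=(496,-435,36),lane1=(470,-90,4),lane2=(470,-240,4),lane3=(540,-150,4),lane4=(550,-400,4)).items():
    u,v=proj(c,p); print(n,(int(u),int(v)),im[int(v),int(u)])
t=cv2.imread('pics/c_top1.png')[:,:,::-1]; ct=cam('top')
for n,p in dict(a=(498,-40,36),b=(508,-140,36),c=(538,-240,36),up=(511,-343,64),d=(496,-435,36),lane1=(470,-90,4),lane2=(470,-240,4)).items():
    u,v=proj(ct,p); print(n,(int(u),int(v)),t[int(v),int(u)])
E
```

```text
a (203, 225) [248 248 243]
b (275, 218) [246 246 241]
c (349, 197) [248 248 244]
up (432, 224) [140 107  57]
d (490, 227) [194 192 186]
lane1 (246, 234) [32 28 33]
lane2 (346, 234) [181 184 188]
lane3 (284, 189) [186 189 193]
lane4 (459, 183) [182 186 190]
a (306, 210) [190 192 180]
b (342, 206) [191 192 180]
c (378, 196) [189 192 180]
up (418, 205) [134 105  54]
d (449, 211) [130 131 123]
lane1 (324, 220) [119 127 109]
lane2 (377, 221) [126 130 129]
```

```bash
sed -i 's/m=((im.min(2)>165)&(roi>0)).astype(np.uint8);/b3=cv2.GaussianBlur(im,(3,3),0).astype(int); m=((b3.min(2)>110)\&(b3[:,:,0]>b3[:,:,2]+1)\&(roi>0)).astype(np.uint8);/' carts.py
cat > look.py <<'E'
from carts import *
c,im,o,nb=blobs('wrist','pics/c_w.png')
print(state()['ee_pos'],state()['time_s']);[print(*x) for x in o if x[2][1]<90]; print('brass',*[on_z(c,*q,20)[:2] for q in nb])
E
python3 look.py
```

```text
[ 560.8 -199.2  210.3] 30.35
[506.1 -45. ] -101.94713478208057 [42.7 59.1] [ -9.8 -25.8] [206.  219.3]
[ 513.4 -130.6] 93.66204239392805 [39.4 64. ] [-5.3 31.6] [268.6 214.5]
[ 544.4 -241.3] -84.52703738196382 [37.8 54.1] [  1.5 -33. ] [351.  192.5]
[ 512.2 -347.7] -160.8405160261685 [46.5 55.5] [-16.2 -18.4] [428.4 215.6]
[ 500.4 -431.3] 90.16242638706379 [41.8 60.7] [-1.6 30.6] [488.5 224. ]
brass [ 546.  -274.3] [508.1 -99. ] [ 495.9 -366.1] [ 498.8 -400.8] [496.3 -70.8] [ 432.8 -427.8]
```

Two-view brass and body points agree at height 20 mm. Cartridge c has been knocked to x≈540 but is still in the lane. I do c first and place it at y≈-285.

```bash
cat > plan.py <<'E'
from h import *
np.set_printoptions(suppress=True,precision=1)
up=np.array([0,0,1.])
def pose(C,ndeg,sgn,phase,s=8,w=11.5,back=0,lift=0):
    "C cart centre, ndeg nipple dir; sgn +1: tool x=+n, -1: tool x=-n; phase 'lie' or 'stand'"
    n=np.array([np.cos(np.radians(ndeg)),np.sin(np.radians(ndeg)),0]); yaw=ndeg if sgn>0 else ndeg+180
    th=(-30 if phase=='lie' else 60)*sgn
    Rv=Ro.from_euler('xyz',[180,0,yaw],degrees=True)*Ro.from_euler('y',th,degrees=True)
    z=Rv.apply([0,0,1]); P=np.array(C)+(s*n+w*up if phase=='lie' else s*up-w*n)+lift*up
    return P+(40-back)*z, Rv
def rel(p,Rt,base=None):
    if base is None: st=state(); b,R=st['ee_pos'],Ro.from_euler('xyz',st['ee_rot'],degrees=True)
    else: b,R=base
    return (R.inv()*Rt).as_rotvec(degrees=True).round(1).tolist()+R.inv().apply(p-b).round(1).tolist()
E
cat > go.py <<'E'
import sys; from plan import *
C=eval(sys.argv[1]); D=eval(sys.argv[2]); nd=float(sys.argv[3]); sg=int(sys.argv[4])
A=pose(C,nd,sg,'lie',back=90); G=pose(C,nd,sg,'lie'); L=pose(C,nd,sg,'lie',lift=95); S=pose(D,nd,sg,'stand',lift=90); P=pose(D,nd,sg,'stand',lift=1.5); B=pose(D,nd,sg,'stand',lift=1.5,back=100)
print('approach',rel(*A),A[0]);print('in',rel(*G,base=A),G[0]);print('lift',rel(*L,base=G));print('turn',rel(*S,base=L),S[0]);print('down',rel(*P,base=S),P[0]);print('back',rel(*B,base=P))
E
python3 go.py "(540,-237,20)" "(525,-285,34)" -84 -1
```

```text
approach [25.1, 22.6, -93.5, -17.5, 70.5, 135.5] [ 543.4 -269.8   74.8]
in [0.0, 0.0, 0.0, 0.0, -0.0, 90.0] [ 538.7 -225.1   -3.1]
lift [0.0, 0.0, 0.0, 47.5, 0.0, -82.3]
turn [0.0, -90.0, 0.0, -60.3, -19.9, -58.1] [ 527.4 -308.   112. ]
down [0.0, 0.0, 0.0, 76.6, -0.0, 44.3] [ 527.4 -308.    23.5]
back [0.0, 0.0, 0.0, 0.0, 0.0, -100.0]
```

Call:
carry_out([
  [25.1, 22.6, -93.5, -17.5, 70.5, 60, 0.3],
  [25.1, 22.6, -93.5, -17.5, 70.5, 60, 0.3],
  [25.1, 22.6, -93.5, -17.5, 70.5, 60, 0.3],
  [25.1, 22.6, -93.5, -17.5, 70.5, 60, 0.3],
  [25.1, 22.6, -93.5, -17.5, 70.5, 60, 0.3],
  [25.1, 22.6, -93.5, -17.5, 70.5, 60, 0.3],
  [25.1, 22.6, -93.5, -17.5, 70.5, 60, 0.3],
  [25.1, 22.6, -93.5, -17.5, 70.5, 60, 0.3],
  [25.1, 22.6, -93.5, -17.5, 70.5, 100, 0.3],
  [25.1, 22.6, -93.5, -17.5, 70.5, 135.5, 0.3],
  [25.1, 22.6, -93.5, -17.5, 70.5, 135.5, 0.3],
  [25.1, 22.6, -93.5, -17.5, 70.5, 135.5, 0.3],
  [25.1, 22.6, -93.5, -17.5, 70.5, 135.5, 0.3],
  [25.1, 22.6, -93.5, -17.5, 70.5, 135.5, 0.3],
  [25.1, 22.6, -93.5, -17.5, 70.5, 135.5, 0.3],
])

```text
time_s: 31.85
ee_pos: [543.3, -269.8, 75.1]
ee_rot: [-180.0, -30.0, 95.9]
force: [-0.1, -0.7, 1.0]
gripper_width: 59.3
gripper_force: 0.0
```

```bash
python3 - <<'E'
from plan import *
s=state();print(s['ee_pos'],s['ee_rot'],s['qpos'],s['gripper_width'])
G=pose((540,-237,20),-84,-1,'lie');print(rel(*G))
from carts import *
c,im=snap('wrist','pics/c1.png');u,v=map(int,proj(c,(540,-237,30)));print(u,v)
# white blob near
b3=cv2.GaussianBlur(im,(3,3),0).astype(int); m=((b3.min(2)>110)&(b3[:,:,0]>b3[:,:,2]+1)).astype(np.uint8)
k,l,st,ce=cv2.connectedComponentsWithStats(m)
for i in range(1,k):
    if st[i,4]>300: print(st[i],ce[i],on_z(c,*ce[i],30))
E
```

```text
[ 543.3 -269.8   75.1] [-180.   -30.    95.9] [-39.5  38.   80.6  20.7  84.1 -51.7] 59.258236297149224
[0.0, 0.0, -0.1, -0.1, 0.1, 90.3]
319 201
[ 281    0   45   59 1565] [303.3  22.9] [502.9 -44.5  30. ]
[ 283   66   35   55 1666] [300.7  95. ] [ 510.5 -130.8   30. ]
[ 481   78   91   57 2621] [514.9 105.2] [ 721.7 -120.3   30. ]
[ 304  175   37   62 2170] [321.6 204.7] [ 542.6 -239.9   30. ]
[261 299 119  31 933] [290.4 315.6] [ 526.4 -336.1   30. ]
```

Call:
carry_out([
  [0, 0, 0, 0, 0, 30, 0.3],
  [0, 0, 0, 0, 0, 55, 0.3],
  [0, 0, 0, 0, 0, 70, 0.3],
  [0, 0, 0, 0, 0, 80, 0.3],
  [0, 0, 0, 0, 0, 86, 0.3],
  [0, 0, 0, 0, 0, 90, 0.3],
  [0, 0, 0, 0, 0, 90, 0.3],
  [0, 0, 0, 0, 0, 90, 0.3],
])

```text
time_s: 32.7
ee_pos: [539.1, -225.7, -2.8]
ee_rot: [180.0, -30.0, 96.0]
force: [-0.5, 0.3, -0.2]
gripper_width: 59.5
gripper_force: 0.0
```

Call:
carry_out([
  [0, 0, 0, 0, 0, 0, -1],
  [0, 0, 0, 0, 0, 0, -1],
  [0, 0, 0, 0, 0, 0, -1],
  [0, 0, 0, 0, 0, 0, -1],
  [0, 0, 0, 0, 0, 0, -1],
  [0, 0, 0, 0, 0, 0, -1],
  [0, 0, 0, 0, 0, 0, -1],
], force=30)

```text
time_s: 33.4
ee_pos: [539.0, -225.4, -3.2]
ee_rot: [180.0, -30.0, 96.0]
force: [1.2, -0.4, 0.1]
gripper_width: 31.8
gripper_force: 30.0
```

Call:
carry_out([
  [0, 0, 0, 10, 0, -17.3, -1],
  [0, 0, 0, 25, 0, -43, -1],
  [0, 0, 0, 47.5, 0, -82.3, -1],
  [0, 0, 0, 47.5, 0, -82.3, -1],
  [0, 0, 0, 47.5, 0, -82.3, -1],
  [0, 0, 0, 47.5, 0, -82.3, -1],
])

```text
time_s: 34.0
ee_pos: [537.6, -224.8, 90.2]
ee_rot: [-179.8, -30.1, 95.9]
force: [-0.0, 0.0, -2.1]
gripper_width: 31.9
gripper_force: 30.0
```

Call:
carry_out([
  [0, -8, 0, -5, -2, -6, -1],
  [0, -16, 0, -10, -4, -12, -1],
  [0, -24, 0, -16, -6, -18, -1],
  [0, -32, 0, -22, -8, -24, -1],
  [0, -40, 0, -27, -9, -28, -1],
  [0, -48, 0, -32, -11, -33, -1],
  [0, -56, 0, -38, -13, -38, -1],
  [0, -64, 0, -43, -15, -43, -1],
  [0, -72, 0, -49, -16, -48, -1],
  [0, -80, 0, -55, -18, -53, -1],
  [0, -88, 0, -60, -20, -58, -1],
  [0, -90, 0, -60.3, -20, -58, -1],
  [0, -90, 0, -60.3, -20, -58, -1],
  [0, -90, 0, -60.3, -20, -58, -1],
])

```text
time_s: 35.4
ee_pos: [528.5, -304.4, 113.3]
ee_rot: [-179.3, 59.6, 96.2]
force: [0.1, -0.1, -1.4]
gripper_width: 31.7
gripper_force: 30.0
```

```bash
python3 - <<'E'
from plan import *
s=state();print(s['ee_pos'],s['ee_rot'],s['qpos'],s['gripper_width'])
for l in (10,1.5): print(rel(*pose((525,-285,34),-84,-1,'stand',lift=l)))
E
```

```text
[ 528.5 -304.4  113.3] [-179.3   59.6   96.2] [ -1.   29.4 117.2 -77.   61.6  51.1] 31.693478608221547
[-0.5, -0.4, 0.1, 68.4, -0.9, 44.2]
[-0.5, -0.4, 0.1, 75.7, -0.9, 48.5]
```

q4 reached its limit. The heading of a standing cartridge is free, so I swing the hand round to the robot's side (q4 near 0) before setting down.

```bash
python3 - <<'E'
from plan import *
D=(525,-285,34)
S=pose(D,0,-1,'stand',lift=90);print(rel(*S),S[0])
for l in (15,1.5): print(rel(*pose(D,0,-1,'stand',lift=l),base=S))
E
```

```text
[-73.0, -0.6, -42.2, 9.8, 21.5, -14.4] [ 548.1 -285.   112. ]
[0.0, 0.0, 0.0, 65.0, -0.0, 37.5]
[0.0, 0.0, 0.0, 76.6, -0.0, 44.3]
```

Call:
carry_out([
  [-7.3, 0, -4.2, 1, 2, -1.4, -1],
  [-14.6, 0, -8.4, 2, 4, -3, -1],
  [-21.9, -0.2, -12.6, 3, 6, -4, -1],
  [-29.2, -0.2, -16.9, 4, 8, -6, -1],
  [-36.5, -0.3, -21.1, 5, 11, -7, -1],
  [-43.8, -0.3, -25.3, 6, 13, -9, -1],
  [-51, -0.4, -29.5, 7, 15, -10, -1],
  [-58.4, -0.5, -33.8, 8, 17, -11.5, -1],
  [-65.7, -0.5, -38, 9, 19, -13, -1],
  [-73, -0.6, -42.2, 9.8, 21.5, -14.4, -1],
  [-73, -0.6, -42.2, 9.8, 21.5, -14.4, -1],
  [-73, -0.6, -42.2, 9.8, 21.5, -14.4, -1],
  [-73, -0.6, -42.2, 9.8, 21.5, -14.4, -1],
])

```text
time_s: 36.7
ee_pos: [576.6, -227.8, 173.4]
ee_rot: [-168.7, 44.9, 170.9]
force: [0.3, -0.6, -1.6]
gripper_width: 32.4
gripper_force: 30.0
```

```bash
python3 - <<'E'
from plan import *
s=state();print(s['ee_pos'],s['ee_rot'],s['qpos'],s['gripper_width'],s['force'])
D=(525,-285,34)
for l in (15,1.5): print(rel(*pose(D,0,-1,'stand',lift=l)))
E
```

```text
[ 576.6 -227.8  173.4] [-168.7   44.9  170.9] [-21.    7.6 125.9 -77.    2.9 -21.4] 32.35514938137554 [ 0.3 -0.6 -1.6]
[-18.5, -15.6, -4.1, 109.7, -43.5, 93.5]
[-18.5, -15.6, -4.1, 119.2, -41.6, 102.9]
```

```bash
python3 - <<'E'
from plan import *
D=(525,-285,34)
S=pose(D,-84,-1,'stand',lift=100);T=pose(D,-112,-1,'stand',lift=100)
print(rel(*S),S[0]);print(rel(*T,base=S),T[0]);
for l in (15,1.5): print(rel(*pose(D,-112,-1,'stand',lift=l),base=T))
E
```

```text
[48.9, -8.2, 46.1, 61.7, -83.1, 27.9] [ 527.4 -308.   122. ]
[24.2, -0.0, 14.0, 1.4, -10.9, -2.3] [ 516.3 -306.5  122. ]
[0.0, 0.0, 0.0, 73.6, -0.0, 42.5]
[0.0, 0.0, 0.0, 85.3, -0.0, 49.3]
```

Call:
carry_out([
  [6, -1, 6, 8, -10, 3.5, -1],
  [12, -2, 12, 15, -20, 7, -1],
  [18, -3, 17, 23, -31, 10.5, -1],
  [24, -4, 23, 31, -41, 14, -1],
  [30, -5, 29, 38, -52, 17, -1],
  [37, -6, 35, 46, -62, 21, -1],
  [43, -7, 41, 54, -73, 25, -1],
  [48.9, -8.2, 46.1, 61.7, -83.1, 27.9, -1],
  [48.9, -8.2, 46.1, 61.7, -83.1, 27.9, -1],
  [48.9, -8.2, 46.1, 61.7, -83.1, 27.9, -1],
  [48.9, -8.2, 46.1, 61.7, -83.1, 27.9, -1],
])

```text
time_s: 37.8
ee_pos: [528.7, -306.0, 123.3]
ee_rot: [180.0, 59.7, 95.9]
force: [0.2, 0.5, -1.4]
gripper_width: 31.7
gripper_force: 30.0
```

```bash
python3 - <<'E'
from plan import *
s=state();print(s['ee_pos'],s['ee_rot'],s['qpos'],s['gripper_width'],s['force'])
print(rel(*pose((525,-285,34),-112,-1,'stand',lift=100)))
E
```

```text
[ 528.7 -306.   123.3] [180.   59.7  95.9] [ -1.2  28.3 117.1 -77.   61.6  50.2] 31.659242211027326 [ 0.2  0.5 -1.4]
[24.2, -0.3, 14.0, 1.6, -12.3, -0.0]
```

Call:
carry_out([
  [6, 0, 3.5, 0.4, -2.7, -0.6, -1],
  [12.1, 0, 7, 0.7, -5.4, -1.2, -1],
  [18.2, 0, 10.5, 1, -8.2, -1.8, -1],
  [24.2, 0, 14, 1.4, -10.9, -2.3, -1],
  [24.2, 0, 14, 1.4, -10.9, -2.3, -1],
  [24.2, 0, 14, 1.4, -10.9, -2.3, -1],
  [24.2, 0, 14, 1.4, -10.9, -2.3, -1],
])

```text
time_s: 38.5
ee_pos: [516.2, -304.3, 122.8]
ee_rot: [-179.6, 59.8, 68.3]
force: [0.3, -0.9, -2.0]
gripper_width: 31.9
gripper_force: 30.0
```

```bash
python3 - <<'E'
from plan import *
s=state();print(s['ee_pos'],s['ee_rot'],s['qpos'],s['gripper_width'],s['force'])
for l in (15,1.5):print(rel(*pose((525,-285,34),-112,-1,'stand',lift=l)))
E
```

```text
[ 516.2 -304.3  122.8] [-179.6   59.8   68.3] [ -2.7  36.8  98.  -55.5  81.4  47.2] 31.863243003572947 [ 0.3 -0.9 -2. ]
[-0.1, -0.2, 0.1, 73.1, 1.2, 44.8]
[-0.1, -0.2, 0.1, 84.8, 1.2, 51.6]
```

Call:
carry_out([
  [0, 0, 0, 20, 0.3, 12, -1],
  [0, 0, 0, 40, 0.6, 24, -1],
  [0, 0, 0, 60, 1, 36.5, -1],
  [0, 0, 0, 73, 1.2, 44.8, -1],
  [0, 0, 0, 77, 1.2, 47, -1],
  [0, 0, 0, 81, 1.2, 49.4, -1],
  [0, 0, 0, 83, 1.2, 50.6, -1],
  [0, 0, 0, 84.8, 1.2, 51.6, -1],
  [0, 0, 0, 84.8, 1.2, 51.6, -1],
  [0, 0, 0, 84.8, 1.2, 51.6, -1],
])

```text
time_s: 39.5
ee_pos: [517.9, -306.6, 23.5]
ee_rot: [-179.8, 59.8, 68.0]
force: [-0.4, 0.2, 0.2]
gripper_width: 32.2
gripper_force: 30.0
```

Call:
carry_out([
  [0, 0, 0, 0.9, 0, 0.5, -1],
  [0, 0, 0, 0.9, 0, 0.5, -1],
  [0, 0, 0, 0.9, 0, 0.5, -0.2],
  [0, 0, 0, 0.9, 0, 0.5, 0.1],
  [0, 0, 0, 0.9, 0, 0.5, 0.2],
  [0, 0, 0, 0.9, 0, 0.5, 0.2],
  [0, 0, 0, 0.9, 0, 0.5, 0.2],
  [0, 0, 0, 0, 0, -20, 0.2],
  [0, 0, 0, 0, 0, -50, 0.2],
  [0, 0, 0, 0, 0, -90, 0.2],
  [0, 0, 0, -20, 0, -120, 0.2],
  [0, 0, 0, -60, 0, -140, 0.2],
  [0, 0, 0, -100, 0, -160, 0.2],
])

```text
time_s: 40.8
ee_pos: [551.7, -223.2, 191.5]
ee_rot: [-179.6, 59.8, 68.3]
force: [-0.0, -0.4, -0.3]
gripper_width: 54.7
gripper_force: 0.0
```

```bash
python3 - <<'E'
from carts import *
c,im,o,nb=blobs('top','pics/t6.png',zt=64); s=state(); print(s['ee_pos'],s['ee_rot'],s['time_s'])
[print(*x) for x in o]; print('brass z20',*[on_z(c,*q,20)[:2] for q in nb]); print('brass z70',*[on_z(c,*q,74)[:2] for q in nb])
t,q=snap('scene','pics/s6.png')
cv2.imwrite('pics/m5.png',np.hstack([cv2.resize(im[170:250,280:480,::-1],(400,160)),cv2.resize(q[140:260,250:390,::-1],(280,160))]))
from plan import *
print(rel(*pose((497.6,-436.5,20),90,1,'lie',back=90,lift=60)),pose((497.6,-436.5,20),90,1,'lie',back=90,lift=60)[0])
E
```

```text
[ 553.6 -224.6  200. ] [178.9  59.8  67. ] 40.85
[495.3 -43.4] -102.38232813520482 [33.2 50.9] [ -2.3 -28.8] [307.5 210.5]
[ 504.1 -135. ] 94.59296227239683 [32.9 52.5] [ 3.1 33.9] [341.3 207.4]
[ 489.7 -427.6] 90.17700591783074 [32.5 46. ] [ 6.4 27.4] [449.5 213. ]
brass z20 [ 568.1 -125.4] [ 564.3 -135.3] [ 530.5 -293.1] [ 517.8 -354.1] [ 507.2 -101.2] [493.  -72.2] [ 496.1 -400.2]
brass z70 [ 561.1 -124.4] [ 557.5 -133.8] [ 525.2 -284.8] [ 513.  -343.2] [ 502.9 -101.2] [489.3 -73.5] [ 492.2 -387.3]
[-15.3, 29.4, -16.2, -41.2, 14.8, 192.7] [ 497.6 -403.5  134.8]
```

Cartridge c stands: its nipple measures (525,-285) at nipple height. Next is d.

```bash
python3 - <<'E'
from plan import *
C=(497.6,-436.5,20);D=(497,-436,34)
k=dict(s=2)
A=pose(C,90,1,'lie',back=80,lift=30,**k);G=pose(C,90,1,'lie',**k);L=pose(C,90,1,'lie',lift=95,**k)
S=pose(D,90,1,'stand',lift=95,**k);P=pose(D,90,1,'stand',lift=1,**k)
print(rel(*A),A[0]);print(rel(*G,base=A));print(rel(*L,base=G));print(rel(*S,base=L));print(rel(*P,base=S))
E
```

```text
[-15.3, 29.4, -16.2, -13.0, 18.6, 221.1] [ 497.6 -414.5   96.1]
[0.0, 0.0, 0.0, 15.0, -0.0, 106.0]
[0.0, 0.0, 0.0, -47.5, 0.0, -82.3]
[0.0, 90.0, 0.0, 26.5, -0.6, -37.4]
[0.0, 0.0, 0.0, -81.4, -0.0, 47.0]
```

Call:
carry_out([
  [-8, 15, -8, -5, 5, 50, 0.3],
  [-15.3, 29.4, -16.2, -20, 12, 100, 0.3],
  [-15.3, 29.4, -16.2, -25, 18.6, 150, 0.3],
  [-15.3, 29.4, -16.2, -20, 18.6, 190, 0.3],
  [-15.3, 29.4, -16.2, -13, 18.6, 221, 0.3],
  [-15.3, 29.4, -16.2, -13, 18.6, 221, 0.3],
  [-15.3, 29.4, -16.2, -13, 18.6, 221, 0.3],
  [-15.3, 29.4, -16.2, -13, 18.6, 221, 0.3],
])

```text
time_s: 41.7
ee_pos: [495.1, -414.0, 90.2]
ee_rot: [-179.2, 29.9, 90.4]
force: [-0.2, -0.2, -0.3]
gripper_width: 59.3
gripper_force: 0.0
```

```bash
python3 - <<'E'
from plan import *
s=state();print(s['ee_pos'],s['ee_rot'],s['qpos'],s['gripper_width'])
print(rel(*pose((497.6,-436.5,20),90,1,'lie',s=2)))
from carts import *
c,im=snap('wrist','pics/c2.png')
b3=cv2.GaussianBlur(im,(3,3),0).astype(int); m=((b3.min(2)>110)&(b3[:,:,0]>b3[:,:,2]+1)).astype(np.uint8)
k,l,st,ce=cv2.connectedComponentsWithStats(m)
for i in range(1,k):
    if st[i,4]>300: print(st[i],ce[i],on_z(c,*ce[i],30))
t,im2,o,nb=blobs('top','pics/t7.png',36);[print(*x) for x in o]
E
```

```text
[ 495.1 -414.    90.2] [-179.2   29.9   90.4] [-26.5  24.1 104.6 -39.7  44.9   0.4] 59.32937689804996
[-0.6, -0.1, 0.3, 11.4, 3.6, 101.0]
[ 341    0   93   61 2746] [383.   25.7] [ 531.5 -298.3   30. ]
[ 295   62   86  154 5578] [339.3 134.4] [ 510.2 -371.4   30. ]
[ 437  175   73   68 2324] [472.1 212.9] [ 644.9 -460.1   30. ]
[496.9 -42.4] -105.11087349770058 [34.3 53.1] [ -3.6 -29.5] [307.6 210.7]
[ 505.9 -135.9] 94.00580473377966 [33.5 53.6] [ 1.4 34.7] [341.4 207.5]
[ 539.8 -274.3] 94.60127391642617 [42.9 97.3] [-32.6 173.1] [391.2 195.5]
[ 491.7 -446.3] 178.4400551075683 [24.9 33.3] [-46.5  13.5] [453.5 213. ]
```

Call:
carry_out([
  [0, 0, 0, 11.4, 3, 20, 0.3],
  [0, 0, 0, 11.4, 3, 50, 0.3],
  [0, 0, 0, 11.4, 3, 75, 0.3],
  [0, 0, 0, 11.4, 3, 90, 0.3],
  [0, 0, 0, 11.4, 3, 97, 0.3],
  [0, 0, 0, 11.4, 3, 101, 0.3],
  [0, 0, 0, 11.4, 3, 101, 0.3],
  [0, 0, 0, 11.4, 3, 101, 0.3],
  [0, 0, 0, 11.4, 3, 101, -1],
  [0, 0, 0, 11.4, 3, 101, -1],
  [0, 0, 0, 11.4, 3, 101, -1],
  [0, 0, 0, 11.4, 3, 101, -1],
  [0, 0, 0, 11.4, 3, 101, -1],
  [0, 0, 0, 11.4, 3, 101, -1],
  [0, 0, 0, 11.4, 3, 101, -1],
])

```text
time_s: 43.3
ee_pos: [495.7, -455.6, -3.2]
ee_rot: [-179.2, 29.9, 90.3]
force: [-0.1, 1.7, 3.0]
gripper_width: 32.2
gripper_force: 29.9
```

Call:
carry_out([
  [0, 0, 0, -10, 0, -17.3, -1],
  [0, 0, 0, -25, 0, -43, -1],
  [0, 0, 0, -47.5, 0, -82.3, -1],
  [0, 0, 0, -47.5, 0, -82.3, -1],
  [0, 0, 0, -47.5, 0, -82.3, -1],
  [0, 0, 0, -47.5, 0, -82.3, -1],
])

```text
time_s: 43.9
ee_pos: [495.2, -454.9, 89.4]
ee_rot: [-179.0, 29.7, 90.4]
force: [0.1, 0.6, -2.2]
gripper_width: 31.7
gripper_force: 29.9
```

Call:
carry_out([
  [0, 8, 0, 2.4, 0, -3.3, -1],
  [0, 16, 0, 4.7, 0, -6.6, -1],
  [0, 24, 0, 7, 0, -10, -1],
  [0, 32, 0, 9.4, 0, -13.3, -1],
  [0, 40, 0, 11.8, 0, -16.6, -1],
  [0, 48, 0, 14, 0, -20, -1],
  [0, 56, 0, 16.5, 0, -23.3, -1],
  [0, 64, 0, 19, 0, -26.6, -1],
  [0, 72, 0, 21.2, 0, -30, -1],
  [0, 80, 0, 23.6, 0, -33.2, -1],
  [0, 88, 0, 26, 0, -36.6, -1],
  [0, 90, 0, 26.5, 0, -37.4, -1],
  [0, 90, 0, 26.5, 0, -37.4, -1],
  [0, 90, 0, 26.5, 0, -37.4, -1],
])

```text
time_s: 45.3
ee_pos: [497.2, -413.8, 110.7]
ee_rot: [-178.5, -60.0, 88.7]
force: [0.5, 0.2, -1.7]
gripper_width: 31.6
gripper_force: 29.9
```

```bash
python3 - <<'E'
from plan import *
s=state();print(s['ee_pos'],s['ee_rot'],s['qpos'],s['gripper_width'],s['force'])
for l in (15,0.5):print(rel(*pose((497,-436,34),90,1,'stand',lift=l,s=2)))
E
```

```text
[ 497.2 -413.8  110.7] [-178.5  -60.    88.7] [-56.1  57.3  53.4  33.5 119.9 -52.6] 31.62583971806004 [ 0.5  0.2 -1.7]
[-0.3, -0.0, -0.7, -68.6, 0.8, 40.7]
[-0.3, -0.0, -0.7, -81.1, 1.0, 47.9]
```

Call:
carry_out([
  [-0.3, 0, -0.7, -20, 0.2, 12, -1],
  [-0.3, 0, -0.7, -40, 0.4, 24, -1],
  [-0.3, 0, -0.7, -58, 0.7, 34.5, -1],
  [-0.3, 0, -0.7, -68.6, 0.8, 40.7, -1],
  [-0.3, 0, -0.7, -74, 0.9, 44, -1],
  [-0.3, 0, -0.7, -78, 1, 46, -1],
  [-0.3, 0, -0.7, -80, 1, 47.3, -1],
  [-0.3, 0, -0.7, -81, 1, 47.9, -1],
  [-0.3, 0, -0.7, -81, 1, 47.9, -1],
  [-0.3, 0, -0.7, -81, 1, 47.9, -1],
])

```text
time_s: 46.3
ee_pos: [496.9, -413.2, 17.0]
ee_rot: [179.9, -60.1, 90.1]
force: [0.1, 1.1, -2.3]
gripper_width: 31.9
gripper_force: 29.9
```

Call:
carry_out([
  [0, 0, 0, -0.9, 0, 0.5, -1],
  [0, 0, 0, -1.7, 0, 1, -1],
  [0, 0, 0, -1.7, 0, 1, -1],
])

```text
time_s: 46.6
ee_pos: [496.8, -412.9, 14.7]
ee_rot: [179.9, -60.1, 90.1]
force: [-0.3, -0.3, -1.5]
gripper_width: 31.9
gripper_force: 29.9
```

Call:
carry_out([
  [0, 0, 0, -0.9, 0, 0.5, -1],
  [0, 0, 0, -1.7, 0, 1, -1],
  [0, 0, 0, -1.7, 0, 1, -1],
])

```text
time_s: 46.9
ee_pos: [496.7, -412.9, 14.5]
ee_rot: [179.8, -60.2, 90.2]
force: [-0.5, -1.3, 4.7]
gripper_width: 31.7
gripper_force: 29.9
```

Call:
carry_out([
  [0, 0, 0, -0.9, 0, 0.5, -1],
  [0, 0, 0, -1.3, 0, 0.8, -1],
  [0, 0, 0, -1.3, 0, 0.8, -1],
])

```text
time_s: 47.2
ee_pos: [496.7, -412.9, 14.5]
ee_rot: [179.7, -60.3, 90.3]
force: [-1.5, -2.9, 7.6]
gripper_width: 31.8
gripper_force: 29.9
```

Contact. Release and back off.

Call:
carry_out([
  [0, 0, 0, 1.5, 0, -0.8, -1],
  [0, 0, 0, 1.5, 0, -0.8, -0.2],
  [0, 0, 0, 1.5, 0, -0.8, 0.1],
  [0, 0, 0, 1.5, 0, -0.8, 0.2],
  [0, 0, 0, 1.5, 0, -0.8, 0.2],
  [0, 0, 0, 1.5, 0, -0.8, 0.2],
  [0, 0, 0, 1, 0, -20, 0.2],
  [0, 0, 0, 0, 0, -50, 0.2],
  [0, 0, 0, 0, 0, -90, 0.2],
  [0, 0, 0, 20, 0, -120, 0.2],
  [0, 0, 0, 60, 0, -140, 0.2],
  [0, 0, 0, 100, 0, -160, 0.2],
  [0, 0, 0, 100, 0, -160, 0.2],
])

```text
time_s: 48.5
ee_pos: [497.0, -502.5, 184.7]
ee_rot: [179.0, -59.5, 91.0]
force: [0.2, 0.2, 1.2]
gripper_width: 54.6
gripper_force: 0.0
```

```bash
python3 - <<'E'
from carts import *
from plan import *
c,im,o,nb=blobs('top','pics/t8.png',zt=36); s=state(); print(s['ee_pos'],s['ee_rot'],s['qpos'],s['time_s'])
[print(*x) for x in o]; print('brass z20',*[on_z(c,*q,20)[:2] for q in nb]); print('brass z74',*[on_z(c,*q,74)[:2] for q in nb])
C=(510,-134.6,20)
A=pose(C,92,1,'lie',back=80,lift=30);print(rel(*A),A[0])
E
```

```text
[ 497.  -502.3  181.4] [179.4 -59.7  90.6] [-59.2  64.5  26.5  40.6 137.  -41.5] 48.55
[497. -42.] -103.89070731348012 [33.6 51.9] [ -3.8 -29.9] [307.5 210.6]
[ 506.2 -135.7] 94.95911300363626 [33.  53.5] [ 1.1 34.5] [341.3 207.4]
[ 525.4 -290.4] -111.87805407192168 [33.8 36.5] [ 4.6 -2.3] [397.  200.7]
[ 512.5 -349.7] -78.50441448610403 [34.3 35. ] [ 5.1 -4.1] [418.5 205.4]
[ 494.4 -440.8] -89.82316774698741 [33.3 41.6] [ 4.3 -9.6] [451.5 212. ]
brass z20 [ 530.  -292.7] [ 517.5 -353.9] [ 507.2 -101.2] [ 498.7 -450.4] [493.2 -71.9]
brass z74 [ 524.7 -284.5] [ 512.8 -343. ] [ 502.9 -101.2] [ 494.7 -435.3] [489.5 -73.2]
[0.9, -89.7, -2.0, 125.8, 11.8, 384.7] [ 509.  -106.6   96.1]
```

```bash
python3 - <<'E'
from plan import *
C=(509,-137,20)
A=pose(C,94,1,'lie',back=80,lift=120);print(rel(*A),A[0])
G=pose(C,94,1,'lie',back=30);print(rel(*G,base=A))
E
```

```text
[1.5, -89.7, -4.2, 202.3, 10.3, 337.2] [ 507.  -109.1  186.1]
[0.0, 0.0, 0.0, 60.0, -0.0, 153.9]
```

Call:
carry_out([
  [0, -8, 0, 60, 2, 30, 0.3],
  [0, -17, -1, 85, 3, 75, 0.3],
  [0, -25, -1, 110, 4, 120, 0.3],
  [0, -34, -2, 135, 6, 165, 0.3],
  [1, -42, -2, 155, 7, 210, 0.3],
  [1, -50, -2, 170, 8, 250, 0.3],
  [1, -58, -3, 185, 9, 290, 0.3],
  [1, -66, -3, 195, 10, 320, 0.3],
  [1.5, -74, -4, 202, 10, 337, 0.3],
  [1.5, -82, -4, 202, 10, 337, 0.3],
  [1.5, -89.7, -4.2, 202.3, 10.3, 337.2, 0.3],
  [1.5, -89.7, -4.2, 202.3, 10.3, 337.2, 0.3],
  [1.5, -89.7, -4.2, 202.3, 10.3, 337.2, 0.3],
  [1.5, -89.7, -4.2, 202.3, 10.3, 337.2, 0.3],
])

```text
time_s: 49.95
ee_pos: [506.9, -109.6, 185.0]
ee_rot: [-179.7, 29.5, 94.1]
force: [-0.2, -0.3, -0.1]
gripper_width: 59.3
gripper_force: 0.0
```

```bash
cat > chk.py <<'E'
import sys; from plan import *; from carts import *
C=eval(sys.argv[1]); nd=float(sys.argv[2]); sg=int(sys.argv[3])
s=state();print(s['ee_pos'],s['ee_rot'],s['qpos'],s['gripper_width'],s['time_s'])
print('in30',rel(*pose(C,nd,sg,'lie',back=30)),'in',rel(*pose(C,nd,sg,'lie')))
c,im,o,nb=blobs('top','pics/tt.png',zt=36);[print(*x) for x in o]; print('brass z20',*[on_z(c,*q,20)[:2] for q in nb]); print('z74',*[on_z(c,*q,74)[:2] for q in nb])
c,im=snap('wrist','pics/c3.png'); h=cv2.cvtColor(im,cv2.COLOR_RGB2HSV)
br=((h[:,:,0]>14)&(h[:,:,0]<32)&(h[:,:,1]>110)&(h[:,:,2]>90)).astype(np.uint8); k,l,st,ce=cv2.connectedComponentsWithStats(br)
print('wrist brass z20',*[on_z(c,*ce[i],20)[:2] for i in range(1,k) if st[i,4]>30])
E
python3 chk.py "(509,-137,20)" 94 1
```

```text
[ 506.9 -109.6  185. ] [-179.7   29.5   94.1] [  6.3  14.1 103.9 -32.3  67.2  16.5] 59.303690010894485 49.95
in30 [-0.3, -0.4, 0.1, 58.7, 1.0, 153.1] in [-0.3, -0.4, 0.1, 58.4, 1.1, 183.1]
[ 506.4 -135.7] 94.27868435788974 [34.1 53.8] [ 0.8 34.6] [341.3 207.3]
[ 536.4 -293.6] -100.22276214359867 [13.  35.2] [-5.9  0.5] [398.1 196.8]
[ 523.3 -350. ] -89.82438569292579 [13.9 30.5] [-5.8 -3.9] [418.5 201.5]
[ 502.  -354.6] -77.31204721190207 [12.6 32.3] [15.5  0.8] [420.3 209.2]
[ 494.4 -440.8] -89.82316774698741 [33.3 41.6] [ 4.3 -9.6] [451.5 212. ]
brass z20 [ 530.5 -293.1] [ 517.5 -353.9] [ 507.2 -101.2] [ 498.7 -450.4] [493. -68.] [478. -62.] [460.8 -78. ]
z74 [ 525.2 -284.8] [ 512.8 -343. ] [ 502.9 -101.2] [ 494.7 -435.3] [489.2 -69.4] [474.9 -63.7] [458.4 -79. ]
wrist brass z20 [494.2 -75.8] [ 509.  -101.9] [ 770.5 -111.7] [ 711.1 -218.5] [ 533.4 -355.8] [ 519.3 -426.7] [ 303.5 -535.1] [ 764.7 -500.3] [ 765.2 -780.8]
```

Call:
carry_out([
  [0, 0, 0, 30, 1, 40, 0.3],
  [0, 0, 0, 58.5, 1.5, 85, 0.3],
  [0, 0, 0, 58.5, 1.5, 125, 0.3],
  [0, 0, 0, 58.5, 1.5, 153, 0.3],
  [0, 0, 0, 58.5, 1.5, 170, 0.3],
  [0, 0, 0, 58.5, 1.5, 178, 0.3],
  [0, 0, 0, 58.5, 1.5, 183, 0.3],
  [0, 0, 0, 58.5, 1.5, 183, 0.3],
  [0, 0, 0, 58.5, 1.5, 183, 0.3],
  [0, 0, 0, 58.5, 1.5, 183, -1],
  [0, 0, 0, 58.5, 1.5, 183, -1],
  [0, 0, 0, 58.5, 1.5, 183, -1],
  [0, 0, 0, 58.5, 1.5, 183, -1],
  [0, 0, 0, 58.5, 1.5, 183, -1],
  [0, 0, 0, 58.5, 1.5, 183, -1],
  [0, 0, 0, 58.5, 1.5, 183, -1],
])

```text
time_s: 51.65
ee_pos: [510.6, -147.8, -2.8]
ee_rot: [-179.7, 29.6, 94.2]
force: [-0.6, 3.9, 4.4]
gripper_width: 32.2
gripper_force: 30.0
```

Call:
carry_out([
  [0, 0, 0, -10, 0, -17.3, -1],
  [0, 0, 0, -25, 0, -43, -1],
  [0, 0, 0, -47.5, 0, -82.3, -1],
  [0, 0, 0, -47.5, 0, -82.3, -1],
  [0, 0, 0, -47.5, 0, -82.3, -1],
  [0, 0, 0, -47.5, 0, -82.3, -1],
])

```text
time_s: 52.25
ee_pos: [509.5, -148.7, 90.5]
ee_rot: [-179.5, 29.6, 94.2]
force: [-0.1, -0.3, -2.3]
gripper_width: 31.9
gripper_force: 30.0
```

```bash
python3 - <<'E'
from plan import *
D=(510,-135,34)
S=pose(D,94,1,'stand',lift=95);print(rel(*S),S[0]); print([rel(*pose(D,94,1,'stand',lift=l),base=S) for l in (15,1,-2)])
E
```

```text
[-0.5, 89.6, -0.2, 18.9, 1.3, -41.2] [ 508.4 -111.9  117. ]
[[0.0, 0.0, 0.0, -69.3, -0.0, 40.0], [0.0, 0.0, 0.0, -81.4, -0.0, 47.0], [0.0, 0.0, 0.0, -84.0, -0.0, 48.5]]
```

Call:
carry_out([
  [0, 8, 0, 1.7, 0, -3.7, -1],
  [0, 16, 0, 3.4, 0, -7.3, -1],
  [0, 24, 0, 5, 0, -11, -1],
  [0, 32, 0, 6.7, 0, -14.7, -1],
  [0, 40, 0, 8.4, 0.5, -18.3, -1],
  [0, 48, 0, 10, 0.5, -22, -1],
  [0, 56, 0, 11.8, 1, -25.7, -1],
  [0, 64, 0, 13.5, 1, -29.3, -1],
  [0, 72, 0, 15, 1, -33, -1],
  [0, 80, 0, 16.8, 1, -36.7, -1],
  [-0.5, 88, 0, 18.5, 1, -40.4, -1],
  [-0.5, 89.6, 0, 19, 1.3, -41, -1],
  [-0.5, 89.6, 0, 19, 1.3, -41, -1],
  [-0.5, 89.6, 0, 19, 1.3, -41, -1],
])

```text
time_s: 53.65
ee_pos: [509.6, -111.4, 118.2]
ee_rot: [179.7, -59.9, 94.2]
force: [0.3, 0.2, -2.0]
gripper_width: 31.8
gripper_force: 30.0
```

```bash
python3 - <<'E'
from plan import *
s=state();print(s['ee_pos'],s['ee_rot'],s['qpos'],s['gripper_width'],s['force'])
for l in (40,15,1):print(rel(*pose((510,-125,34),94,1,'stand',lift=l)))
E
```

```text
[ 509.6 -111.4  118.2] [179.7 -59.9  94.2] [-39.3  40.1  91.5  39.4  96.3 -56.9] 31.82788602979979 [ 0.3  0.2 -2. ]
[0.1, 0.1, 0.1, -43.8, -0.7, 36.4]
[0.1, 0.1, 0.1, -65.5, -0.8, 49.0]
[0.1, 0.1, 0.1, -77.6, -0.8, 56.0]
```

Call:
carry_out([
  [0, 0, 0, -20, 0, 20, -1],
  [0, 0, 0, -43.8, -0.7, 36.4, -1],
  [0, 0, 0, -55, -0.7, 43, -1],
  [0, 0, 0, -65.5, -0.8, 49, -1],
  [0, 0, 0, -71, -0.8, 52, -1],
  [0, 0, 0, -75, -0.8, 54.5, -1],
  [0, 0, 0, -77, -0.8, 55.6, -1],
  [0, 0, 0, -78, -0.8, 56.2, -1],
  [0, 0, 0, -78, -0.8, 56.2, -1],
])

```text
time_s: 54.55
ee_pos: [508.8, -102.4, 24.0]
ee_rot: [179.5, -60.1, 94.3]
force: [-1.2, -2.8, 4.2]
gripper_width: 31.6
gripper_force: 30.0
```

Call:
carry_out([
  [0, 0, 0, -0.9, 0, 0.5, -1],
  [0, 0, 0, -1.3, 0, 0.75, -1],
  [0, 0, 0, -1.3, 0, 0.75, -1],
])

```text
time_s: 54.85
ee_pos: [508.8, -102.5, 23.9]
ee_rot: [179.4, -60.2, 94.4]
force: [-0.2, -5.3, 11.7]
gripper_width: 31.9
gripper_force: 30.0
```

Contact. Release, then look for a.

Call:
carry_out([
  [0, 0, 0, 2, 0, -1.2, -1],
  [0, 0, 0, 2, 0, -1.2, -0.2],
  [0, 0, 0, 2, 0, -1.2, 0.1],
  [0, 0, 0, 2, 0, -1.2, 0.2],
  [0, 0, 0, 2, 0, -1.2, 0.2],
  [0, 0, 0, 2, 0, -1.2, 0.2],
  [0, 0, 0, 1.5, 0, -20, 0.2],
  [0, 0, 0, 1, 0, -45, 0.2],
  [0, 0, 0, 20, 0, -70, 0.2],
  [0, 0, 0, 60, 0, -90, 0.2],
  [0, 0, 0, 100, 0, -100, 0.2],
  [0, 0, 0, 130, 0, -100, 0.2],
  [0, 0, 0, 130, 0, -100, 0.2],
])

```text
time_s: 56.15
ee_pos: [510.0, -123.1, 187.1]
ee_rot: [179.1, -59.8, 94.8]
force: [-0.2, -0.6, 0.2]
gripper_width: 54.7
gripper_force: 0.0
```

```bash
python3 chk.py "(501,-37,20)" -103 -1
```

```text
[ 510.  -123.1  187.1] [179.1 -59.8  94.8] [-40.1  36.2  87.3  39.8 102.8 -52.4] 54.71817757511109 56.15
in30 [-11.8, -29.7, 12.5, -99.9, -5.3, 154.9] in [-11.8, -29.7, 12.5, -115.2, -1.1, 180.4]
[497.3 -42.1] -103.89154360699337 [34.3 51.9] [ -4.1 -29.9] [307.5 210.5]
[ 508.7 -129.3] 90.17596270158695 [30.6 33.3] [4.6 2.9] [339.  206.5]
[ 535.6 -250.2] -0.566332768143644 [ 8.4 55.9] [ 8.7 -3.3] [382.5 197. ]
[ 542.9 -358.3] 4.070924800561251 [12.9 48.5] [  1.5 104.8] [421.4 194.5]
[ 557.1 -411.8] 90.17334171011582 [19.6 52.9] [-12.7 158.3] [440.5 189.5]
brass z20 [ 544.3 -253.5] [ 513.3 -126.5] [493.2 -71.9]
z74 [ 538.4 -247. ] [ 508.7 -125.4] [489.5 -73.2]
wrist brass z20 [-391.2  907.1] [574.8 528.3] [389.6 443.9] [604.2 377.3] [717.9 159.8] [384.6 -93.7] [632.2 -75.9] [ 509.7 -106.5] [ 582.3 -135.6]
```

```bash
python3 - <<'E'
from plan import *
C=(501.5,-37,20);n=-104
A=pose(C,n,-1,'lie',back=60,lift=90,s=-2);print(rel(*A),A[0])
G=pose(C,n,-1,'lie',s=-2);print(rel(*G,base=A),G[0])
E
```

```text
[-12.7, -29.7, 12.9, 1.2, -4.5, 91.1] [499.6 -44.8 138.8]
[0.0, 0.0, 0.0, -45.0, -0.0, 137.9] [506.8 -15.7  -3.1]
```

Call:
carry_out([
  [-4, -7.5, 3.2, 20, -1, 20, 0.3],
  [-7, -15, 6.5, 25, -2, 45, 0.3],
  [-10, -22, 10, 15, -3, 70, 0.3],
  [-12.7, -29.7, 12.9, 1.2, -4.5, 91, 0.3],
  [-12.7, -29.7, 12.9, 1.2, -4.5, 91, 0.3],
  [-12.7, -29.7, 12.9, 1.2, -4.5, 91, 0.3],
  [-12.7, -29.7, 12.9, 1.2, -4.5, 91, 0.3],
])

```text
time_s: 56.95
ee_pos: [500.3, -45.9, 138.5]
ee_rot: [-180.0, -30.1, 75.9]
force: [1.1, 0.5, 1.2]
gripper_width: 59.4
gripper_force: 0.0
```

```bash
python3 - <<'E'
from plan import *
s=state();print(s['ee_pos'],s['ee_rot'],s['qpos'],s['gripper_width'],s['time_s'])
G=pose((501.5,-37,20),-104,-1,'lie',s=-2);print(rel(*G))
c,im=snap('wrist','pics/c4.png'); h=cv2.cvtColor(im,cv2.COLOR_RGB2HSV)
br=((h[:,:,0]>14)&(h[:,:,0]<32)&(h[:,:,1]>110)&(h[:,:,2]>90)).astype(np.uint8); k,l,st,ce=cv2.connectedComponentsWithStats(br)
print('wrist brass z20',*[on_z(c,*ce[i],20)[:2] for i in range(1,k) if st[i,4]>30])
E
```

```text
[500.3 -45.9 138.5] [-180.   -30.1   75.9] [-27.   17.5 107.   32.2  66.6 -28.9] 59.423342414132726 56.95
[-0.0, -0.1, -0.0, -44.3, -0.9, 138.0]
wrist brass z20 [ 771.6 -115.3] [375.6 -62.2] [ 603.7 -118.9] [494.9 -71.9] [ 553.7 -154.7]
```

Call:
carry_out([
  [0, 0, 0, -25, -0.5, 20, 0.3],
  [0, 0, 0, -44.3, -0.5, 60, 0.3],
  [0, 0, 0, -44.3, -0.5, 95, 0.3],
  [0, 0, 0, -44.3, -0.5, 118, 0.3],
  [0, 0, 0, -44.3, -0.5, 130, 0.3],
  [0, 0, 0, -44.3, -0.5, 135, 0.3],
  [0, 0, 0, -44.3, -0.5, 138, 0.3],
  [0, 0, 0, -44.3, -0.5, 138, 0.3],
  [0, 0, 0, -44.3, -0.5, 138, 0.3],
  [0, 0, 0, -44.3, -0.5, 138, -1],
  [0, 0, 0, -44.3, -0.5, 138, -1],
  [0, 0, 0, -44.3, -0.5, 138, -1],
  [0, 0, 0, -44.3, -0.5, 138, -1],
  [0, 0, 0, -44.3, -0.5, 138, -1],
  [0, 0, 0, -44.3, -0.5, 138, -1],
  [0, 0, 0, -44.3, -0.5, 138, -1],
])

```text
time_s: 58.6
ee_pos: [507.1, -15.1, -2.2]
ee_rot: [179.9, -30.1, 76.0]
force: [0.9, -1.4, 3.4]
gripper_width: 31.8
gripper_force: 30.0
```

Call:
carry_out([
  [0, 0, 0, 10, 0, -17.3, -1],
  [0, 0, 0, 25, 0, -43, -1],
  [0, 0, 0, 50, 0, -86.6, -1],
  [0, 0, 0, 50, 0, -86.6, -1],
  [0, 0, 0, 50, 0, -86.6, -1],
  [0, 0, 0, 50, 0, -86.6, -1],
])

```text
time_s: 59.2
ee_pos: [505.3, -14.5, 96.1]
ee_rot: [-179.8, -30.1, 75.9]
force: [0.4, -0.5, -2.1]
gripper_width: 31.6
gripper_force: 30.0
```

```bash
python3 - <<'E'
from plan import *
D=(498,-55,34)
S=pose(D,-112,-1,'stand',lift=95,s=-2);print(rel(*S),S[0])
M=pose(D,-104,-1,'stand',lift=95,s=-2);print(rel(*M),M[0])
E
```

```text
[2.1, -89.9, 8.7, -49.9, -0.6, -41.5] [489.3 -76.5 107. ]
[-0.2, -90.1, 0.1, -50.1, 2.6, -41.6] [492.4 -77.5 107. ]
```

Call:
carry_out([
  [0, -8, 0, -4.5, 0, -3.7, -1],
  [0, -16, 0, -9, 0, -7.4, -1],
  [0, -24, 0, -13.5, 0.5, -11, -1],
  [0, -32, 0, -18, 0.7, -14.8, -1],
  [0, -40, 0, -22, 1, -18.5, -1],
  [0, -48, 0, -26.7, 1.3, -22, -1],
  [0, -56, 0, -31, 1.6, -26, -1],
  [0, -64, 0, -35.6, 1.8, -29.6, -1],
  [0, -72, 0, -40, 2, -33.3, -1],
  [0, -80, 0, -44.5, 2.3, -37, -1],
  [0, -88, 0, -49, 2.5, -40.7, -1],
  [0, -90, 0, -50, 2.6, -41.6, -1],
  [0, -90, 0, -50, 2.6, -41.6, -1],
  [0, -90, 0, -50, 2.6, -41.6, -1],
])

```text
time_s: 60.6
ee_pos: [493.5, -78.1, 108.3]
ee_rot: [-179.9, 59.8, 76.0]
force: [0.1, -0.8, -2.2]
gripper_width: 31.8
gripper_force: 30.0
```

```bash
python3 - <<'E'
from plan import *
s=state();print(s['ee_pos'],s['ee_rot'],s['qpos'],s['gripper_width'],s['force'])
for l in (40,15,1):print(rel(*pose((498,-55,34),-104,-1,'stand',lift=l,s=-2)))
E
```

```text
[493.5 -78.1 108.3] [-179.9   59.8   76. ] [ 20.2  36.5 101.9 -45.7  87.1  56.6] 31.754916710417803 [ 0.1 -0.8 -2.2]
[-0.1, -0.2, 0.0, 48.9, -1.2, 27.9]
[-0.1, -0.2, 0.0, 70.5, -1.1, 40.5]
[-0.1, -0.2, 0.0, 82.6, -1.1, 47.5]
```

Call:
carry_out([
  [0, 0, 0, 25, -0.5, 14, -1],
  [0, 0, 0, 48.9, -1, 27.9, -1],
  [0, 0, 0, 61, -1, 35, -1],
  [0, 0, 0, 70.5, -1, 40.5, -1],
  [0, 0, 0, 76, -1, 43.7, -1],
  [0, 0, 0, 80, -1, 46, -1],
  [0, 0, 0, 81.5, -1, 47, -1],
  [0, 0, 0, 82.6, -1, 47.5, -1],
  [0, 0, 0, 82.6, -1, 47.5, -1],
])

```text
time_s: 61.5
ee_pos: [493.0, -77.2, 13.4]
ee_rot: [179.9, 59.9, 75.9]
force: [0.7, 0.2, -2.8]
gripper_width: 31.9
gripper_force: 30.0
```

Call:
carry_out([
  [0, 0, 0, 0.9, 0, 0.5, -1],
  [0, 0, 0, 1.3, 0, 0.75, -1],
  [0, 0, 0, 1.3, 0, 0.75, -1],
])

```text
time_s: 61.8
ee_pos: [493.0, -77.3, 13.0]
ee_rot: [179.9, 60.0, 75.9]
force: [-0.2, 2.4, 5.6]
gripper_width: 31.8
gripper_force: 30.0
```

Call:
carry_out([
  [0, 0, 0, -1, 0, -0.6, -1],
  [0, 0, 0, -1, 0, -0.6, -0.2],
  [0, 0, 0, -1, 0, -0.6, 0.1],
  [0, 0, 0, -1, 0, -0.6, 0.2],
  [0, 0, 0, -1, 0, -0.6, 0.2],
  [0, 0, 0, -1, 0, -0.6, 0.2],
  [0, 0, 0, -1, 0, -20, 0.2],
  [0, 0, 0, -1, 0, -45, 0.2],
  [0, 0, 0, -20, 0, -70, 0.2],
  [0, 0, 0, -60, 0, -90, 0.2],
  [0, 0, 0, -110, 0, -100, 0.2],
  [0, 0, 0, -160, 0, -110, 0.2],
  [0, 0, 0, -200, 0, -110, 0.2],
  [0, 0, 0, -200, 0, -110, 0.2],
])

```text
time_s: 63.2
ee_pos: [491.8, -83.7, 244.7]
ee_rot: [179.0, 59.8, 75.0]
force: [-0.1, 0.5, -1.3]
gripper_width: 54.9
gripper_force: 0.0
```

```bash
python3 - <<'E'
from plan import *
s=state();print(s['ee_pos'],s['ee_rot'],s['qpos'])
print(rel(np.array([330,-150,300]),Ro.from_euler('xyz',[180,0,60],degrees=True)))
E
```

```text
[491.8 -83.7 244.7] [179.   59.8  75. ] [ 19.8  26.8  95.5 -46.5  97.8  45.3]
[8.7, 59.3, 14.1, -101.1, -140.2, 61.3]
```

Call:
carry_out([
  [1, 8, 2, -30, -15, 5, 0.2],
  [3, 16, 4, -60, -35, 10, 0.2],
  [4, 25, 6, -90, -60, 20, 0.2],
  [5, 33, 8, -101, -90, 35, 0.2],
  [6, 41, 10, -101, -115, 50, 0.2],
  [7, 50, 12, -101, -130, 58, 0.2],
  [8.7, 59.3, 14, -101, -140, 61, 0.2],
  [8.7, 59.3, 14, -101, -140, 61, 0.2],
  [8.7, 59.3, 14, -101, -140, 61, 0.2],
  [8.7, 59.3, 14, -101, -140, 61, 0.2],
])

```text
time_s: 64.2
ee_pos: [330.5, -148.5, 296.1]
ee_rot: [-179.4, 0.3, 60.2]
force: [-0.2, 0.1, 0.5]
gripper_width: 54.7
gripper_force: 0.0
```

```bash
python3 - <<'E'
from carts import *
c,im,o,nb=blobs('top','pics/t9.png',zt=64); print(state()['ee_pos'],state()['time_s'])
[print(*x[:3]) for x in o]; print('z74',*[on_z(c,*q,74)[:2] for q in nb])
q=snap('scene','pics/s9.png')[1]
r=lambda x:cv2.resize(x[:,:,::-1],(780,290),interpolation=cv2.INTER_CUBIC)
cv2.imwrite('pics/fin.png',np.vstack([r(im[120:270,110:510]),r(q[130:330,220:490])]))
E
```

```text
[ 330.8 -148.   296.1] 64.25
[494.6 -57.9] -10.827910159111507 [31.9 34. ]
[ 506.4 -127.3] 90.17596270158704 [29.9 35.3]
[ 522.6 -285.8] -110.61314999276387 [33.4 35.8]
[ 509.7 -343.8] -75.79013526810104 [33.5 35.7]
[ 492.4 -433.1] -89.8231677469874 [32.5 40.6]
z74 [ 524.7 -284.5] [ 508.7 -125.4] [ 512.8 -343. ] [496.2 -55.7] [ 494.7 -435.3]
```

View pics/fin.png

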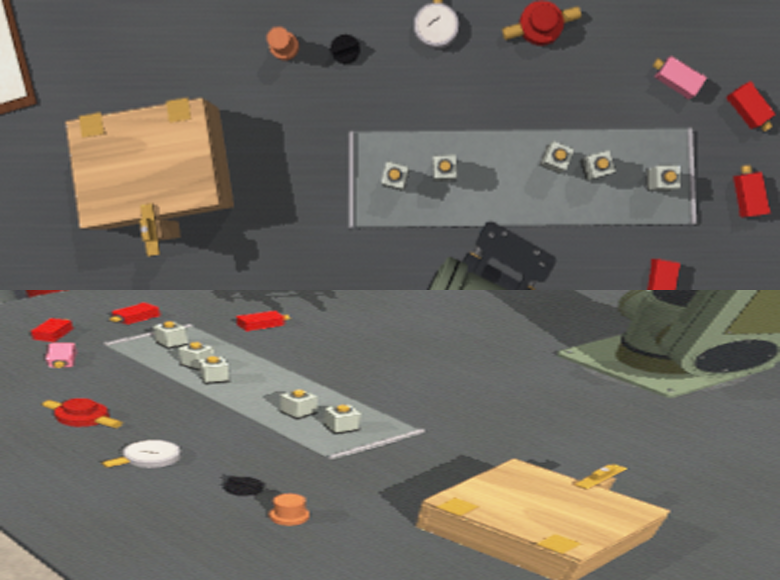

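All five cartridges stand in the lane (nipples up at 395, 445, 560, 600 and 668 px), the lid is shut with the brass bar square across it at (150,228), and the bystanders are where they were.

```bash
python3 -c "
from workcell import workorder
print(workorder.job_done())"
```

```text
the job is handed in; nothing more can be done
None
```

The job is handed in. The test button was pressed, the lever dropped and was lifted back until it stayed up, the lid is shut with the turnbutton square across it, and all five cartridges stand in the lane. On the first try at the lever the closed fingers jammed against its grip, and the wrist force reached about 75 N (the limit is 120 N), so I lifted it by pinching the grip instead.

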